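# Load the polishing cassette on the sprung stage of the shoe-shine machine

### The job

Slide the blue cassette out from under the little stack through the open side between the two uprights, without lifting or toppling the carton and tin, which should end up standing on the table top where they were, tin still on carton. Set the cassette on the raised sprung stage of the shoe-shine machine, between its guides, then push it down until the yellow latches at both ends snap over it, and leave it latched there. Leave everything else where it stands.

Things in the scene. Friction and masses are not known exactly. Their poses are not given: they have to be found in the camera images.
- cassette_mid (a point): centre of the loose blue flat cassette with grey felt top, 160 (its x) x 54 (its y) x 16 mm thick, about 150 g; point 8 mm above its underside. It is symmetric: either way round fits. It starts flat on the work surface, under the stack; its -x end sticks about 60 mm out past the uprights of the rack and is the end to grasp (across the 54 mm width) and pull
- rack: fixed stop, origin on the work surface under the middle of the stack. The cassette slides out straight towards the rack's -x, between two smooth white plastic uprights that hold the wider carton back (its front face is at about x = -46 mm). Each upright has a dark steel foot 4 mm high on its outer side, out to y = +-66 mm
- gate (a point): fixed point on the work surface midway between the rack's two uprights, 53 mm to the rack's -x; axes as the rack. The uprights are 8 (x) x 12 (y) x 44 mm high, centred at y = +-38 mm, 64 mm clear between them. Once the cassette has been drawn out by 92 mm or more the carton drops its 16 mm on to the surface
- carton_mid (a point): centre of the flat cardboard carton with green band, 92 (its x) x 88 x 30 mm, about 110 g, lying on the cassette; point 15 mm above its underside (at about 31 mm at the start, 15 mm when it lies on the work surface)
- tin_mid (a point): centre of the round tin (68 mm across, 24 mm high, about 90 g) lying on the carton; point 12 mm above its underside, its z is up
- machine: fixed grey shoe-shine machine, origin on the work surface under the centre of its stage; front is -x; the cassette goes on with its length along the machine's y. Deck (110 x 250 mm) 38 mm high, with a black hump up to 82 mm high behind it, x = 52 to 98 mm. Steel guides with flared tops stand on the deck
- seat (a point): centre of the top of the raised pad, 80 mm above the work surface (fixed: does not sink with the pad); axes as the machine. A cassette on the raised pad lies at 80 to 96 mm. Guides reach 86 mm (flares 97): end towers, inner faces at y = +-82.5 mm; four side guides at y = +-58 (16 long), inner faces at x = +-29.5: 2.5 mm play each way; open to fingers for |y| under 50 mm
- pad (a joint): travel of the sprung pad (36 x 110 mm, under the cassette), 0 = up, grows downwards to the stop at 0.034 m. The spring pushes up with 4 N at the top and 10 N at 30 mm. The latches snap over the cassette when pad is at about 0.031 (cassette top 65 to 66 mm above the surface); released, the latched pad stays at about 0.030
- latch_left (a joint): outward travel (m) of the yellow sprung latch at the machine's +y end: 0 = shut, up to 0.012; its sloped nose stands 8 mm in from the tower (slope top at 80 mm height, flat underside at 66); the cassette going down pushes it out about 5 mm, both adding 2 to 6 N to the push; it springs back by itself over the cassette's end
- latch_right (a joint): the same at the machine's -y end
- bowl_mid (a point): grey ceramic bowl, 100 mm across, 50 mm high, point half-way up; leave alone
- caddy_mid (a point): red plastic caddy with white twist cap, 56 x 56 mm, 136 mm high, point 65 mm up; leave alone
- tree_left_mid (a point): wooden shoe tree, 200 mm along its x, 60 mm wide, 50 mm high, point 25 mm up; leave alone
- tree_right_mid (a point): its pair on the other side, same size; leave alone
- brush_mid (a point): shoe brush lying bristles down with brass loop, 155 (x) x 45 x 40 mm, point in the middle of the head 20 mm up; leave alone
- jar_mid (a point): amber glass jar with dark cap, 64 mm across, 80 mm high, point half-way up; leave alone
Mind the look-alikes: they are no part of the job. What is shaped like the part that bears cassette_mid but green or red is not meant.

How it is judged:
By the outcome, as a careful person would: the job done as asked, in the order asked, and still so for the second after the job is handed in, with the robot touching nothing.
It also fails if it takes over 64 s, if anything falls off the work surface, if the arm or the gripper's body presses on something with over 40 N, if the wrist force passes 120 N, or if a joint passes its speed limit or range.

### The arm

A 6-joint arm with a two-finger parallel gripper is mounted at the origin on the work surface. World frame = base frame: x ahead of the robot, y to its left, z up, the work surface at z = 0. Lengths are in m, angles in rad, forces in N, time in s.
With the tool pointing down it reaches from about 0.25 to 0.775 m from the base axis. Payload 4 kg.
Tool frame: the origin (TCP) lies at the very end of the fingers, on their centre line; the grasp point (between the pads) lies 19 mm behind it; x points along the fingers, y is the direction in which the jaws open and shut, and the axes are right-handed (so a half turn about x gives the same grasp; the last joint's range is limited). The gripper opens to 85 mm and grips with 20 to 120 N. Pads are 22 mm wide; open, the fingers measure 114 mm over their backs; the gripper's body (76 mm by 85 mm) begins 54 mm behind the grasp point. The pads swing forward as they close: fully open they stand 13 mm farther back than shut.
Start: joints at [1.227, 0.087, 1.371, -0, 1.684, -0.103], TCP at [0.131, 0.534, 0.231] pointing down, gripper open.
Joint ranges: [-3.1, 3.1], [-0.76, 2.03], [0.27, 2.55], [-1.08, 4.22], [0.17, 2.65], [-2.57, 2.57]. Speed limits (rad/s): [2.79, 2.79, 3.14, 3.14, 3.14, 3.14].

### API

Orientations are given as a rotation vector (axis times angle).
In Python, from plant import r gives the robot as it stands.
- The arm moves only by the tool arm_command, never from a script. Its argument "motion" is a list of rows, each an object of numbers: "jaw": the finger opening in mm, from 0 to 85.4; "x", "y", "z": the shift along the world's x, y, z in mm; "rx", "ry", "rz": the turn, a rotation vector about the world's x, y, z in degrees. A call has exactly 8 rows; each row shifts and turns the pose as measured when the row begins; what a row does not reach is not made up. A row lasts 1/10 s, in which the tool goes at most 50 mm and 8.59 degrees, less where a joint would pass 70% of its speed; a pose out of reach is approached as far as the arm can. A call with a gripper value outside its range is refused whole. The fingers move at their own pace and stop on an object; the grip force is fixed at half the most. Time passes only in rows, so rows that do not move let the fingers close, or fill a call up. It gives the time, the measured TCP pose, the force and the opening at its end, in the units of the state.
- r.get_obs(): the state, without advancing time (a new reading comes with each control period).
- r.grab_frame(name): name is "scene" or "top" or "wrist"; returns a dict with "image" (420x560x3 uint8, red, green, blue), "fov_y" (degrees; the focal length in pixels is half the picture's height over the tangent of half this angle, whatever the lens; pixels are square), "cx", "cy" (the principal point, pixels), "extrinsics" (4x4, takes a point from camera to world coordinates); the wrist camera has in their place "tool_from_camera" (4x4, takes a point from camera to tool coordinates, whose origin is the TCP and whose axes are the tool frame's). Camera axes: x right, y down, z forward; pixel columns grow to the right and rows downward; lengths in m; the calibration is good to about 2 mm. A picture is of the moment at which its call begins: read the wrist's pose just before it. There is no depth.
- r.sign_off(): hands the job in, once; it reports no verdict.
Trained networks look in the newest picture that a camera, given by its name, has taken for a name from the list of things; names that differ only in an ending like _2 or _b are one class to them, and where a whole thing is asked for, a point or a joint stands for the part that bears it (a point fixed in the world has none). Each returns a list of dicts, best first, with "conf" (0 to 1); they miss things now and then, are a little off and sometimes report something else, mostly with a low value. They report only what shows in the picture. A call takes as long as a camera call. They do not tell look-alikes from the thing itself.
- r.spot_in(camera, name): "extent" ([centre column, centre row, width, height] in pixels, round what is visible of it).
- r.cut_out(camera, name): "pixels" (420x560 bool, what is visible of it) and "extent" ([centre column, centre row, width, height] in pixels, round what is visible of it).
- r.pinpoint(camera, name): "location" ([column, row] in pixels: a listed point, or the origin of a listed thing).
The state is a dict: "t": time; "q": joint angles; "dq": joint speeds; "tau": joint torques, N m; "position": TCP position; "tool_rot": TCP orientation; "ft_force": force on the tool from outside, world axes, zero at the start; "wrist_torque": the same for the moment, N m; "width": opening from 0.0 (shut) to 1.0 (fully open).
Only numpy, scipy, OpenCV 4.12 (cv2) and the standard library are available. Lean on these libraries where they do the work, as an engineer would, in place of code of your own. Each camera call takes 0.05 s, during which the arm holds its last target.

## Working session

There is one attempt and no reset: what is moved stays moved. The work goes in short steps, Python scripts to look and compute and a tool call to move; the robot and the scene stay as the last step left them, time stands still between calls to the robot, and variables do not carry over. Pictures are saved under pics/ and viewed, and the job is handed in when it is done.

Besides the shell and the picture viewer there is one more tool, called after "Request:" by a JSON object that holds its "op" and its "data". arm_command: Moves the arm, as the interface text tells. Its arguments: {"type":"object","properties":{"motion":{"type":"array","items":{"type":"object","properties":{"jaw":{"type":"number"},"x":{"type":"number"},"y":{"type":"number"},"z":{"type":"number"},"rx":{"type":"number"},"ry":{"type":"number"},"rz":{"type":"number"}}}}},"required":["motion"]}

```bash
mkdir -p pics; ls
cat > h.py <<'E'
import numpy as np, cv2
from plant import r
from scipy.spatial.transform import Rotation as R
def save(f,name,crop=None,s=1):
    im=f["image"][:,:,::-1]
    if crop: im=im[crop[1]:crop[3],crop[0]:crop[2]]
    if s!=1: im=cv2.resize(im,None,fx=s,fy=s,interpolation=cv2.INTER_CUBIC)
    cv2.imwrite("pics/"+name+".png",im)
def cam(f,obs=None):
    T=f.get("extrinsics")
    if T is None:
        o=obs; W=np.eye(4); W[:3,:3]=R.from_rotvec(o["tool_rot"]).as_matrix(); W[:3,3]=o["position"]
        T=W@np.array(f["tool_from_camera"])
    return np.array(T), 210/np.tan(np.radians(f["fov_y"])/2), f["cx"],f["cy"]
def ray(c,uv,z):
    T,fl,cx,cy=c
    d=T[:3,:3]@np.array([(uv[0]-cx)/fl,(uv[1]-cy)/fl,1]); o=T[:3,3]
    return o+d*(z-o[2])/d[2]
def proj(c,p):
    T,fl,cx,cy=c
    q=T[:3,:3].T@(np.array(p)-T[:3,3]); return np.array([cx+fl*q[0]/q[2],cy+fl*q[1]/q[2]])
E
python3 - <<'E'
from h import *
o=r.get_obs(); print(o)
for n in ["scene","top","wrist"]:
    f=r.grab_frame(n); save(f,n+"0"); c=cam(f,o); print(n,f["fov_y"],c[0].round(3).tolist())
    if n!="wrist":
      for k,z in [("cassette_mid",.008),("rack",0),("gate",0),("carton_mid",.031),("tin_mid",.058),("machine",0),("seat",.08)]:
        for d in r.pinpoint(n,k)[:3]: print(n,k,d["conf"],np.round(d["location"],1),ray(c,d["location"],z).round(4))
E
```

```text
pics
{'t': 0.0, 'q': array([ 1.22688234e+00,  8.79548456e-02,  1.37230990e+00, -1.31576552e-05,
        1.68362065e+00, -1.03097016e-01]), 'dq': array([-0.00070198, -0.00023408,  0.00164248,  0.00104706,  0.00045994,
        0.00027811]), 'tau': array([ 1.66106478e-03, -3.51859653e+01, -3.13280475e+01,  2.38841076e-04,
        1.05956721e-02,  5.80268591e-06]), 'position': array([0.13100244, 0.53363168, 0.23011101]), 'tool_rot': array([ 0.18730677,  1.56301081, -0.19083038]), 'ft_force': array([0.69700103, 0.23774618, 0.10690705]), 'wrist_torque': array([ 0.01275732,  0.00545259, -0.0156002 ]), 'width': 1.0045728220640786}
scene 50.5809279932463 [[-0.357, 0.726, -0.588, 1.333], [0.934, 0.283, -0.218, 0.287], [0.008, -0.627, -0.779, 1.177], [0.0, 0.0, 0.0, 1.0]]
scene cassette_mid 0.73 [333.1 232.2] [0.4508 0.1419 0.008 ]
scene cassette_mid 0.61 [269.4 220.4] [ 0.481  -0.0716  0.008 ]
scene cassette_mid 0.58 [237.7 162. ] [ 0.2655 -0.2859  0.008 ]
scene rack 0.73 [344.6 276.4] [0.5947 0.2229 0.    ]
scene gate 0.47 [213.5 225.7] [ 0.5639 -0.2394  0.    ]
scene gate 0.36 [435.6 305.1] 
[... 447 characters left out ...]
008 ]
top cassette_mid 0.97 [383.5 298.6] [ 0.286  -0.2896  0.008 ]
top cassette_mid 0.95 [363.6 190.5] [ 0.5911 -0.236   0.008 ]
top gate 0.6 [106.6 182.5] [0.6056 0.5001 0.    ]
top gate 0.52 [363.5 193.1] [ 0.5846 -0.2372  0.    ]
top gate 0.31 [196.3 167. ] [0.6541 0.2459 0.    ]
top carton_mid 0.63 [362.7 177.2] [ 0.6258 -0.2291  0.031 ]
top tin_mid 0.6 [280.1 176.6] [0.6198 0.0048 0.058 ]
top tin_mid 0.57 [363.2 173.1] [ 0.6328 -0.2252  0.058 ]
top machine 0.71 [204.9 174.3] [0.6332 0.2206 0.    ]
top seat 0.68 [198.6 164.7] [0.6457 0.2258 0.08  ]
wrist 69.17641002622722 [[0.239, 0.921, 0.308, 0.052], [0.971, -0.226, -0.078, 0.554], [-0.002, 0.318, -0.948, 0.373], [0.0, 0.0, 0.0, 1.0]]
```

View pics/top0.png

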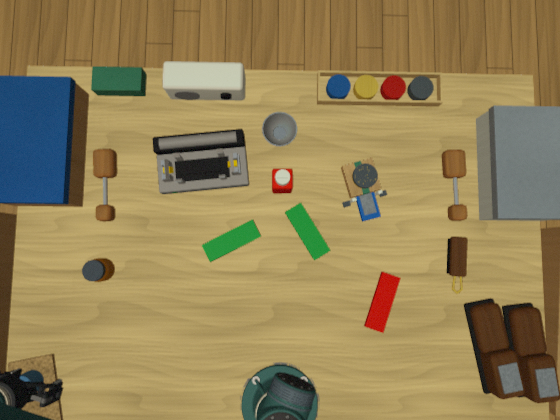

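View pics/scene0.png

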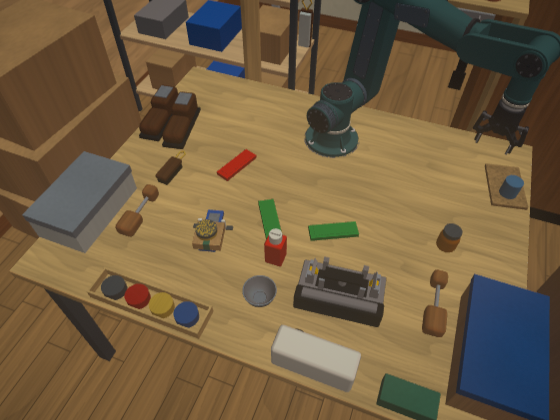

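The top view shows the stack at about (363,178) with the blue cassette's end sticking out at (368,207). The look-alikes are green at (232,240) and (307,231), and red at (382,301). I choose the blue one and will check it in a crop.

Run:
```python
from h import *
f=r.grab_frame("top"); save(f,"topstack",(320,140,410,230),7)
save(f,"topmach",(140,115,260,205),6)
```

```text
(no output)
```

View pics/topstack.png

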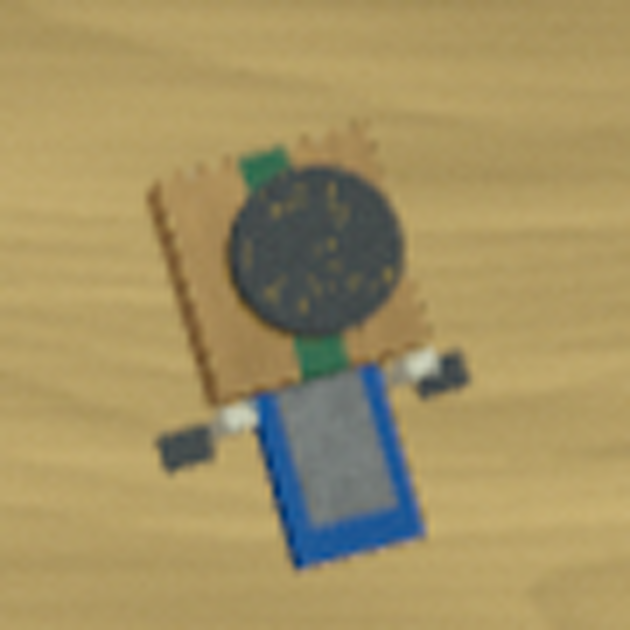

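View pics/topmach.png

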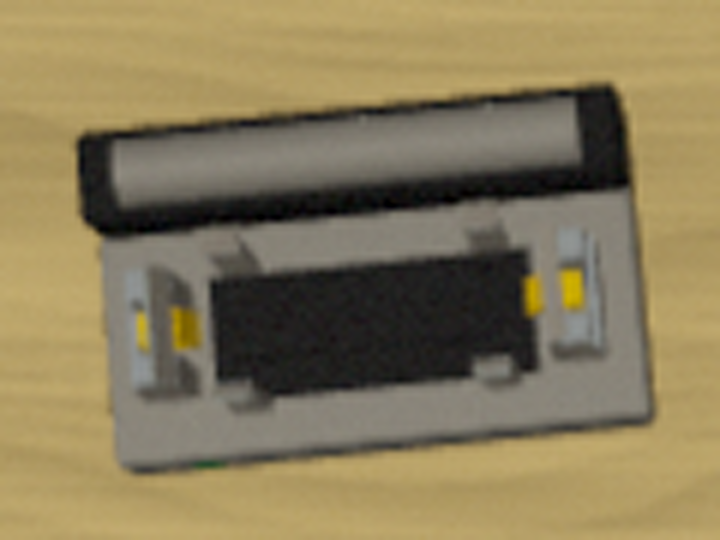

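Run:
```python
from h import *
f=r.grab_frame("top");c=cam(f)
g=lambda p,z:ray(c,(p[0]/7+320-.5+.5/7,p[1]/7+140-.5+.5/7),z)
for p in [(298,568),(424,535),(258,400),(380,367)]: print(g(p,.016).round(4))
print("feet",g((187,448),.004).round(4),g((443,374),.004).round(4), "uprights top",g((238,416),.044),g((420,362),.044))
print("tin",g((317,250),.07),"carton",[g(p,.046).round(4).tolist() for p in [(152,190),(215,402),(430,340),(365,125)]])
m=lambda p,z:ray(c,(p[0]/6+140-.5,p[1]/6+115-.5),z)
P=np.array([m(p,.08) for p in [(212,283),(528,252),(536,365),(222,396)]]);print(P.round(4),P.mean(0),np.degrees(np.arctan2(*(P[0]-P[1])[:2])))
for k,z in [("bowl_mid",.025),("caddy_mid",.065),("tree_right_mid",.025),("tree_left_mid",.025)]:
    for d in r.pinpoint("top",k)[:2]: print(k,d["conf"],ray(c,d["location"],z).round(3))
f=r.grab_frame("wrist");print(np.array(f["tool_from_camera"]).round(4).tolist(),f["cx"],f["cy"])
```

```text
[ 0.5036 -0.2295  0.016 ]
[ 0.5176 -0.2809  0.016 ]
[ 0.5719 -0.2137  0.016 ]
[ 0.5861 -0.2637  0.016 ]
feet [ 0.5532 -0.1866  0.004 ] [ 0.5851 -0.2924  0.004 ] uprights top [ 0.56192542 -0.20054734  0.044     ] [ 0.58453191 -0.27349811  0.044     ]
tin [ 0.62470052 -0.22733082  0.07      ] carton [[0.6522, -0.1662, 0.046], [0.5672, -0.1911, 0.046], [0.5932, -0.2771, 0.046], [0.6798, -0.252, 0.046]]
[[0.6531 0.29   0.08  ]
 [0.6694 0.1483 0.08  ]
 [0.6177 0.1436 0.08  ]
 [0.6017 0.2837 0.08  ]] [0.63548036 0.21641402 0.08      ] -6.557841417053736
bowl_mid 0.72 [0.746 0.01  0.025]
caddy_mid 0.66 [0.614 0.001 0.065]
tree_right_mid 0.58 [ 0.616 -0.486  0.025]
tree_right_mid 0.57 [ 0.631 -0.223  0.025]
tree_left_mid 0.61 [0.603 0.494 0.025]
[[0.0002, -0.3179, 0.9481, -0.1428], [1.0, -0.0006, -0.0004, 0.0003], [0.0007, 0.9481, 0.3179, -0.082], [0.0, 0.0, 0.0, 1.0]] 278.8842355433252 208.39743978501278
```

Request:
{"op": "arm_command", "data": {"motion": [{"x": 33,"y": -22,"z": 3,"rz": -4.8,"jaw": 85},{"x": 33,"y": -22,"z": 3,"rz": -4.8},{"x": 33,"y": -22,"z": 3,"rz": -4.8},{"x": 33,"y": -22,"z": 3,"rz": -4.8},{"x": 33,"y": -22,"z": 3,"rz": -4.8},{"x": 33,"y": -22,"z": 3,"rz": -4.8},{"x": 33,"y": -22,"z": 3,"rz": -4.8},{"x": 33,"y": -22,"z": 3,"rz": -4.8}]}}

```text
invalid input at $.motion[0]: expected keys jaw, x, y, z, rx, ry, rz
```

Request:
{"op": "arm_command", "data": {"motion": [{"x": 33,"y": -22,"z": 3,"rz": -4.8},{"x": 33,"y": -22,"z": 3,"rz": -4.8},{"x": 33,"y": -22,"z": 3,"rz": -4.8},{"x": 33,"y": -22,"z": 3,"rz": -4.8},{"x": 33,"y": -22,"z": 3,"rz": -4.8},{"x": 33,"y": -22,"z": 3,"rz": -4.8},{"x": 33,"y": -22,"z": 3,"rz": -4.8},{"x": 0}]}}

```text
invalid input at $.motion[0]: expected keys jaw, x, y, z, rx, ry, rz
```

Run:
```python
from h import *
o=r.get_obs();f=r.grab_frame("wrist");save(f,"w1");c=cam(f,o)
print(o["t"],o["position"],R.from_rotvec(o["tool_rot"]).as_matrix().round(3).tolist(),c[0][:3,3])
for k,z in [("machine",0),("seat",.08)]:
  for d in r.pinpoint("wrist",k)[:2]: print(k,d["conf"],np.round(d["location"],1),ray(c,d["location"],z).round(4))
```

```text
1.2 [0.13112978 0.53415016 0.23131961] [[-0.0, 0.238, 0.971], [0.0, 0.971, -0.238], [-1.0, 0.0, -0.0]] [0.05151762 0.55394023 0.37407572]
```

View pics/w1.png

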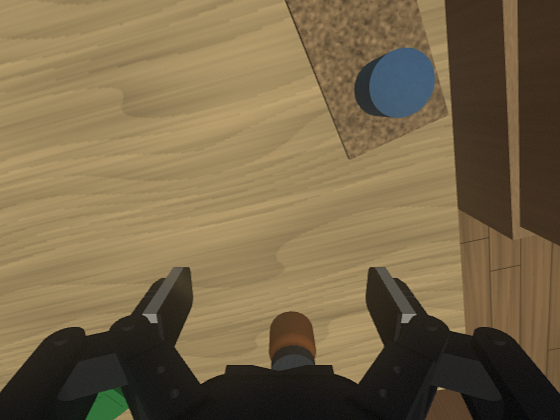

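Request:
{"op": "arm_command", "data": {"motion": [{"x": 33,"y": -22,"z": 3,"rx": 0,"ry": 0,"rz": -4.8,"jaw": 85},{"x": 33,"y": -22,"z": 3,"rx": 0,"ry": 0,"rz": -4.8,"jaw": 85},{"x": 33,"y": -22,"z": 3,"rx": 0,"ry": 0,"rz": -4.8,"jaw": 85},{"x": 33,"y": -22,"z": 3,"rx": 0,"ry": 0,"rz": -4.8,"jaw": 85},{"x": 33,"y": -22,"z": 3,"rx": 0,"ry": 0,"rz": -4.8,"jaw": 85},{"x": 33,"y": -22,"z": 3,"rx": 0,"ry": 0,"rz": -4.8,"jaw": 85},{"x": 33,"y": -22,"z": 3,"rx": 0,"ry": 0,"rz": -4.8,"jaw": 85},{"x": 33,"y": -22,"z": 3,"rx": 0,"ry": 0,"rz": -4.8,"jaw": 85}]}}

```text
t: 2.15
position: [0.3988, 0.3535, 0.2558]
tool_rot: [0.725, 1.449, -0.72]
ft_force: [0.2, 0.6, 0.2]
width: 1.001
```

Request:
{"op": "arm_command", "data": {"motion": [{"x": 33,"y": -22,"z": 3,"rx": 0,"ry": 0,"rz": -4.8,"jaw": 85},{"x": 33,"y": -22,"z": 3,"rx": 0,"ry": 0,"rz": -4.8,"jaw": 85},{"x": 33,"y": -22,"z": 3,"rx": 0,"ry": 0,"rz": -4.8,"jaw": 85},{"x": 33,"y": -22,"z": 3,"rx": 0,"ry": 0,"rz": -4.8,"jaw": 85},{"x": 33,"y": -22,"z": 3,"rx": 0,"ry": 0,"rz": -4.8,"jaw": 85},{"x": 33,"y": -22,"z": 3,"rx": 0,"ry": 0,"rz": -4.8,"jaw": 85},{"x": 33,"y": -22,"z": 3,"rx": 0,"ry": 0,"rz": -4.8,"jaw": 85},{"x": 0,"y": 0,"z": 0,"rx": 0,"ry": 0,"rz": 0,"jaw": 85}]}}

```text
t: 2.95
position: [0.6422, 0.1876, 0.2764]
tool_rot: [1.193, 1.22, -1.187]
ft_force: [-0.2, 0.7, -0.4]
width: 0.994
```

Run:
```python
from h import *
o=r.get_obs();f=r.grab_frame("wrist");save(f,"w2");c=cam(f,o)
print(o["t"],o["position"],R.from_rotvec(o["tool_rot"]).as_matrix().round(3).tolist(),c[0][:3,3],o["dq"].round(2))
for k,z in [("seat",.08)]:
  for d in r.pinpoint("wrist",k)[:2]: print(k,d["conf"],np.round(d["location"],1),ray(c,d["location"],z).round(4))
```

```text
2.95 [0.64223064 0.18759157 0.27635723] [[0.003, 1.0, 0.026], [0.002, 0.026, -1.0], [-1.0, 0.003, -0.001]] [0.63924041 0.26925233 0.41922665] [ 0.03 -0.02  0.03  0.05  0.04 -0.01]
seat 0.87 [277.6 151.3] [0.6404 0.2227 0.08  ]
```

View pics/w2.png

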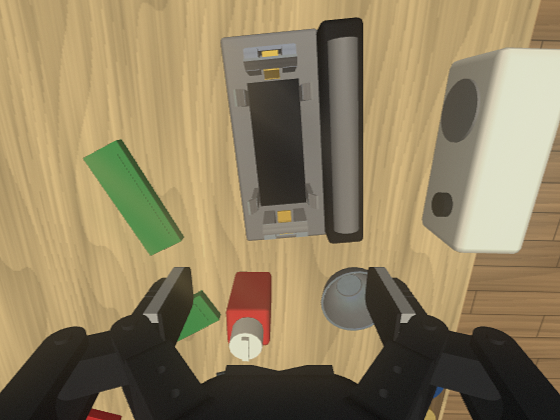

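Run:
```python
from h import *
im=cv2.imread("pics/w2.png")
cv2.imwrite("pics/w2c.png",cv2.resize(im[10:250,210:370],None,fx=2.5,fy=2.5,interpolation=cv2.INTER_CUBIC))
```

```text
(no output)
```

View pics/w2c.png

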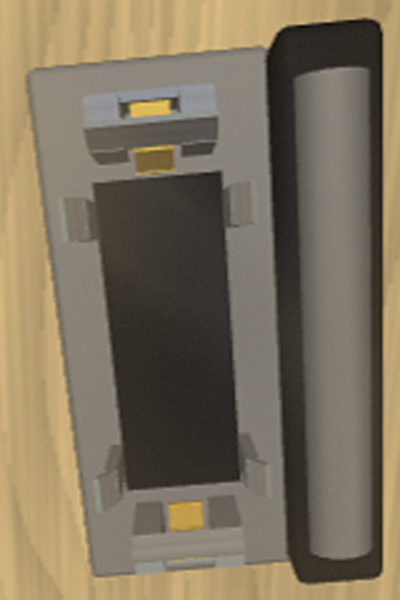

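```bash
cat > m.py <<'E'
from h import *
import scipy.optimize as so
f=r.grab_frame("wrist");o=r.get_obs();c=cam(f,o)
g=lambda p:(p[0]/2.5+210,p[1]/2.5+10)
for z in (.08,.038):
  P=np.array([ray(c,g(p),z) for p in [(93,182),(222,171),(240,483),(125,489)]])
  print(z,"stage",P.mean(0).round(4),[np.linalg.norm(P[i]-P[i-1]).round(4) for i in range(4)],np.degrees(np.arctan2(-(P[0]-P[3])[0],(P[0]-P[3])[1])),np.degrees(np.arctan2(-(P[1]-P[2])[0],(P[1]-P[2])[1])))
P=np.array([ray(c,g(p),.038) for p in [(30,70),(268,48),(288,562),(93,576)]])
print("deck",P.round(4),P.mean(0).round(4),[np.linalg.norm(P[i]-P[i-1]).round(4) for i in range(4)],np.degrees(np.arctan2(-(P[0]-P[3])[0],(P[0]-P[3])[1])))
# tower tops z~.097 / latch noses
T=[(ray(c,g(p),.097)) for p in [(83,97),(215,90),(131,565),(245,560)]]
print("tower outer",np.round(T,4))
for z in (.073,.08): print("noses",z,ray(c,g((154,160)),z),ray(c,g((185,516)),z))
E
python3 m.py
```

```text
0.08 stage [0.637  0.2324 0.08  ] [np.float64(0.1342), np.float64(0.0536), np.float64(0.1355), np.float64(0.0541)] 6.396086726874721 6.581992909295352
0.038 stage [0.6372 0.2274 0.038 ] [np.float64(0.1507), np.float64(0.0602), np.float64(0.1522), np.float64(0.0607)] 6.396086726874711 6.581992909295377
deck [[0.5706 0.3448 0.038 ]
 [0.6763 0.3569 0.038 ]
 [0.7049 0.1105 0.038 ]
 [0.5986 0.0989 0.038 ]] [0.6376 0.2278 0.038 ] [np.float64(0.2475), np.float64(0.1064), np.float64(0.2481), np.float64(0.1069)] 6.489025168464248
tower outer [[0.6005 0.3252 0.097 ]
 [0.6508 0.3292 0.097 ]
 [0.6217 0.1318 0.097 ]
 [0.6742 0.1359 0.097 ]]
noses 0.073 [0.6276308  0.30629843 0.073     ] [0.64656505 0.14797512 0.073     ]
noses 0.08 [0.62778152 0.30562629 0.08      ] [0.64633476 0.15048877 0.08      ]
```

Request:
{"op": "arm_command", "data": {"motion": [{"x": -12,"y": -44,"z": 0,"rx": 0,"ry": 0,"rz": -7.6,"jaw": 85},{"x": -12,"y": -44,"z": 0,"rx": 0,"ry": 0,"rz": -7.6,"jaw": 85},{"x": -12,"y": -44,"z": 0,"rx": 0,"ry": 0,"rz": -7.6,"jaw": 85},{"x": -12,"y": -44,"z": 0,"rx": 0,"ry": 0,"rz": -7.6,"jaw": 85},{"x": -12,"y": -44,"z": 0,"rx": 0,"ry": 0,"rz": -7.6,"jaw": 85},{"x": -12,"y": -44,"z": 0,"rx": 0,"ry": 0,"rz": -7.6,"jaw": 85},{"x": -12,"y": -44,"z": -10,"rx": 0,"ry": 0,"rz": -7.6,"jaw": 85},{"x": -12,"y": -44,"z": -10,"rx": 0,"ry": 0,"rz": -7.6,"jaw": 85}]}}

```text
t: 3.9
position: [0.5326, -0.1523, 0.2619]
tool_rot: [1.934, 0.521, -1.902]
ft_force: [1.3, -0.2, -0.2]
width: 0.991
```

Request:
{"op": "arm_command", "data": {"motion": [{"x": -12,"y": -44,"z": -20,"rx": 0,"ry": 0,"rz": -7.6,"jaw": 85},{"x": -10,"y": -44,"z": -20,"rx": 0,"ry": 0,"rz": -7.6,"jaw": 76},{"x": 0,"y": -10,"z": -20,"rx": 0,"ry": 0,"rz": -5,"jaw": 72},{"x": 0,"y": 0,"z": 0,"rx": 0,"ry": 0,"rz": 0,"jaw": 72},{"x": 0,"y": 0,"z": 0,"rx": 0,"ry": 0,"rz": 0,"jaw": 72},{"x": 0,"y": 0,"z": 0,"rx": 0,"ry": 0,"rz": 0,"jaw": 72},{"x": 0,"y": 0,"z": 0,"rx": 0,"ry": 0,"rz": 0,"jaw": 72},{"x": 0,"y": 0,"z": 0,"rx": 0,"ry": 0,"rz": 0,"jaw": 72}]}}

```text
t: 4.7
position: [0.5081, -0.2469, 0.2074]
tool_rot: [2.145, 0.178, -2.094]
ft_force: [0.9, -0.0, 0.3]
width: 0.847
```

Run:
```python
from h import *
o=r.get_obs();f=r.grab_frame("wrist");save(f,"w3");c=cam(f,o)
print(o["t"],o["position"],R.from_rotvec(o["tool_rot"]).as_matrix().round(3).tolist(),c[0][:3,3],o["width"])
for k,z in [("cassette_mid",.008),("gate",0),("rack",0)]:
  for d in r.pinpoint("wrist",k)[:2]: print(k,d["conf"],np.round(d["location"],1),ray(c,d["location"],z).round(4))
```

```text
4.7 [ 0.50807769 -0.24694691  0.20740686] [[0.025, 0.181, -0.983], [-0.012, -0.983, -0.181], [-1.0, 0.016, -0.022]] [ 0.58427727 -0.23010754  0.35192627] 0.8465586688846588
cassette_mid 0.93 [275.3 352. ] [ 0.2754 -0.2875  0.008 ]
cassette_mid 0.91 [281. 113.] [ 0.5871 -0.2378  0.008 ]
```

View pics/w3.png

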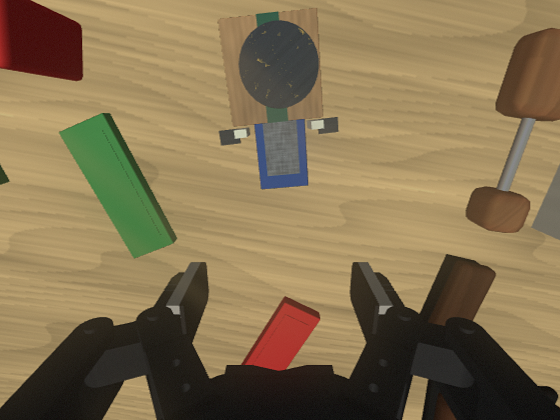

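Run:
```python
from h import *
im=cv2.imread("pics/w3.png")
cv2.imwrite("pics/w3c.png",cv2.resize(im[0:200,205:345],None,fx=4,fy=4,interpolation=cv2.INTER_CUBIC)[200:])
```

```text
(no output)
```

View pics/w3c.png

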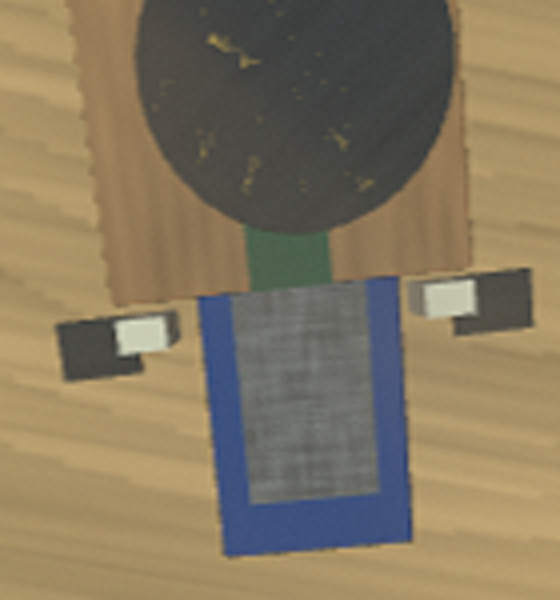

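Run:
```python
from h import *
f=r.grab_frame("wrist");o=r.get_obs();c=cam(f,o)
g=lambda p,z:ray(c,(p[0]/4+205-.4,(p[1]+200)/4-.4),z)
A=[g(p,.016) for p in [(226,556),(412,542),(200,300),(398,280)]]
print(np.round(A,4), np.linalg.norm(A[0]-A[1]))
yaw=lambda d:np.degrees(np.arctan2(d[1],d[0]))
print("end yaw",yaw(A[0]-A[1])-90,"edges",yaw(A[2]-A[0]),yaw(A[3]-A[1]))
Fl=[g(p,.004) for p in [(64,381),(532,327),(57,326),(528,269)]];print("feet",np.round(Fl,4),np.linalg.norm(Fl[0]-Fl[1]),yaw(Fl[0]-Fl[1])-90,yaw(Fl[2]-Fl[3])-90,np.mean(Fl,0))
U=[g((142,335),.044),g((450,299),.044)];print("uprights",np.round(U,4),np.linalg.norm(U[0]-U[1]),yaw(U[0]-U[1])-90,np.mean(U,0))
C=[g((116,304),.046),g((471,266),.046)];print("carton front",np.round(C,4),np.linalg.norm(C[0]-C[1]),yaw(C[0]-C[1])-90)
M=R.from_rotvec(o["tool_rot"]).as_matrix()
ty=15.5
Y=np.array([np.cos(np.radians(ty-90)),np.sin(np.radians(ty-90)),0]);X=np.array([0,0,-1.]);D=np.column_stack([X,Y,np.cross(X,Y)])
print("turn deg",np.degrees(R.from_matrix(D@M.T).as_rotvec()))
r_=cv2
im=f["image"].astype(int); red=(im[...,0]>150)&(im[...,1]<60); ys,xs=np.where(red&(np.arange(420)[:,None]>280)); i=ys.argmin(); print("red top",ray(c,(xs[i],ys[i]),.016), ray(c,(xs.max(),ys[xs.argmax()]),.016))
```

```text
[[ 0.5021 -0.231   0.016 ]
 [ 0.5152 -0.2818  0.016 ]
 [ 0.5696 -0.213   0.016 ]
 [ 0.5839 -0.2636  0.016 ]] 0.05252817146441058
end yaw 14.462076712966763 edges 14.924921480463874 14.854674910109921
feet [[ 0.5408 -0.1784  0.004 ]
 [ 0.5783 -0.3039  0.004 ]
 [ 0.5553 -0.1747  0.004 ]
 [ 0.5931 -0.2992  0.004 ]] 0.1309929835750903 16.62825638489008 16.889355148677154 [ 0.56685607 -0.23905097  0.004     ]
uprights [[ 0.5601 -0.2018  0.044 ]
 [ 0.5818 -0.2743  0.044 ]] 0.07560602758644744 16.680198398489793 [ 0.57097694 -0.23805569  0.044     ]
carton front [[ 0.5664 -0.1949  0.046 ]
 [ 0.5902 -0.2773  0.046 ]] 0.0858360786300612 16.118136879704835
turn deg [0.5845402  1.36273331 5.18423926]
red top [ 0.35953733 -0.28378451  0.016     ] [ 0.34345745 -0.33309503  0.016     ]
```

Request:
{"op": "arm_command", "data": {"motion": [{"x": 8,"y": -1,"z": 0,"rx": 0.3,"ry": 0.7,"rz": 2.3,"jaw": 68},{"x": 8,"y": -1,"z": -20,"rx": 0.3,"ry": 0.7,"rz": 2.3,"jaw": 68},{"x": 8,"y": -1,"z": -30,"rx": 0,"ry": 0,"rz": 0,"jaw": 68},{"x": 0,"y": 0,"z": -30,"rx": 0,"ry": 0,"rz": 0,"jaw": 68},{"x": 0,"y": 0,"z": -30,"rx": 0,"ry": 0,"rz": 0,"jaw": 68},{"x": 0,"y": 0,"z": -30,"rx": 0,"ry": 0,"rz": 0,"jaw": 68},{"x": 0,"y": 0,"z": 0,"rx": 0,"ry": 0,"rz": 0,"jaw": 68},{"x": 0,"y": 0,"z": 0,"rx": 0,"ry": 0,"rz": 0,"jaw": 68}]}}

```text
t: 5.75
position: [0.533, -0.2519, 0.0642]
tool_rot: [2.082, 0.273, -2.077]
ft_force: [0.2, -0.2, 0.6]
width: 0.795
```

```bash
cat >> h.py <<'E'
def turn(o,ydeg):
    M=R.from_rotvec(o["tool_rot"]).as_matrix(); a=np.radians(ydeg)
    Y=np.array([np.cos(a),np.sin(a),0]);X=np.array([0,0,-1.]);D=np.column_stack([X,Y,np.cross(X,Y)])
    return np.degrees(R.from_matrix(D@M.T).as_rotvec()).round(2)
E
python3 - <<'E'
from h import *
o=r.get_obs();f=r.grab_frame("wrist");save(f,"w4");c=cam(f,o)
print(o["t"],o["position"],turn(o,14.9-90),o["width"])
E
```

```text
5.75 [ 0.53302306 -0.25189494  0.06415982] [ 0.13  0.16 -0.19] 0.7949062937913126
```

View pics/w4.png

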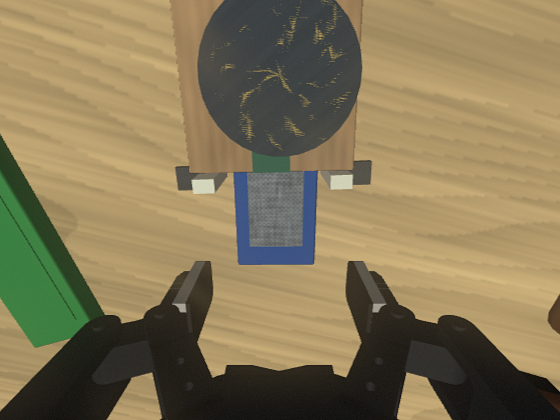

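Run:
```python
from h import *
o=r.get_obs();f=r.grab_frame("wrist");c=cam(f,o)
A=[ray(c,p,.016) for p in [(238.5,264),(314.5,263),(234,172),(317,172)]]
print(np.round(A,4),np.linalg.norm(A[0]-A[1]),(A[0]+A[1])/2, [np.degrees(np.arctan2(*(A[i+2]-A[i])[1::-1])) for i in (0,1)])
E=(A[0]+A[1])/2; print(E+.024*np.array([.9664,.2571,0])-o["position"])
```

```text
[[ 0.5026 -0.2301  0.016 ]
 [ 0.5171 -0.2815  0.016 ]
 [ 0.5658 -0.213   0.016 ]
 [ 0.5795 -0.2639  0.016 ]] 0.05338690013602821 [ 0.5098774  -0.25578874  0.016     ] [np.float64(15.15548859070085), np.float64(15.757399305424679)]
[ 0.00036369  0.00207572 -0.0479522 ]
```

Request:
{"op": "arm_command", "data": {"motion": [{"x": 0,"y": 2,"z": -20,"rx": 0,"ry": 0,"rz": 0,"jaw": 68},{"x": 0,"y": 0,"z": -20,"rx": 0,"ry": 0,"rz": 0,"jaw": 68},{"x": 0,"y": 0,"z": -12,"rx": 0,"ry": 0,"rz": 0,"jaw": 68},{"x": 0,"y": 0,"z": -6,"rx": 0,"ry": 0,"rz": 0,"jaw": 68},{"x": 0,"y": 0,"z": 0,"rx": 0,"ry": 0,"rz": 0,"jaw": 68},{"x": 0,"y": 0,"z": 0,"rx": 0,"ry": 0,"rz": 0,"jaw": 68},{"x": 0,"y": 0,"z": 0,"rx": 0,"ry": 0,"rz": 0,"jaw": 68},{"x": 0,"y": 0,"z": 0,"rx": 0,"ry": 0,"rz": 0,"jaw": 68}]}}

```text
t: 6.65
position: [0.5414, -0.2549, 0.0194]
tool_rot: [2.097, 0.255, -2.049]
ft_force: [0.2, -0.1, 0.0]
width: 0.798
```

Run:
```python
from h import *
o=r.get_obs();f=r.grab_frame("wrist");save(f,"w5");c=cam(f,o)
print(o["t"],o["position"],turn(o,15.3-90),o["width"],o["ft_force"])
```

```text
6.65 [ 0.54138231 -0.2549225   0.01942815] [0.89 1.44 0.22] 0.7980571015154189 [ 0.21926462 -0.05607118  0.02477712]
```

View pics/w5.png

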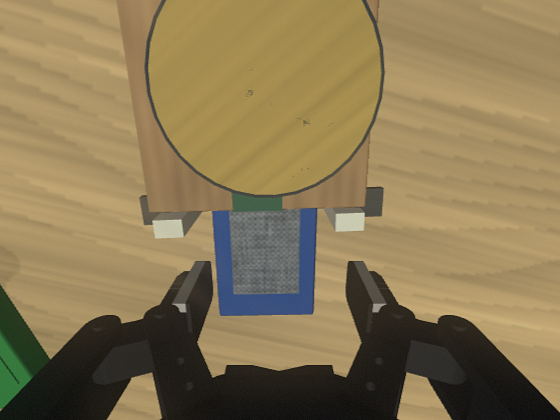

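Run:
```python
from h import *
o=r.get_obs();print(o["q"].round(3),o["dq"].round(3),o["tau"].round(2),o["wrist_torque"])
```

```text
[-5.340e-01  3.050e-01  1.550e+00 -1.000e-03  1.257e+00  7.730e-01] [ 0.     0.002  0.003 -0.001 -0.002 -0.002] [ 1.000e-02 -4.066e+01 -2.754e+01 -0.000e+00 -9.000e-02 -0.000e+00] [0.01033384 0.04060948 0.02997714]
```

Request:
{"op": "arm_command", "data": {"motion": [{"x": -5,"y": 3,"z": 0,"rx": 0.5,"ry": 0.8,"rz": 0,"jaw": 68},{"x": -5,"y": 3,"z": 0,"rx": 0.5,"ry": 0.8,"rz": 0,"jaw": 68},{"x": 0,"y": 0,"z": 0,"rx": 0,"ry": 0,"rz": 0,"jaw": 68},{"x": -1,"y": 0.5,"z": -5,"rx": 0,"ry": 0,"rz": 0,"jaw": 68},{"x": -1,"y": 0.5,"z": -5,"rx": 0,"ry": 0,"rz": 0,"jaw": 68},{"x": -1,"y": 0.5,"z": -5,"rx": 0,"ry": 0,"rz": 0,"jaw": 68},{"x": 0,"y": 0,"z": 0,"rx": 0,"ry": 0,"rz": 0,"jaw": 68},{"x": 0,"y": 0,"z": 0,"rx": 0,"ry": 0,"rz": 0,"jaw": 68}]}}

```text
t: 7.5
position: [0.5269, -0.2466, 0.003]
tool_rot: [2.077, 0.28, -2.088]
ft_force: [0.0, 0.8, -0.2]
width: 0.797
```

Run:
```python
from h import *
o=r.get_obs();
print(o["t"],o["position"],turn(o,15.3-90),o["width"],o["ft_force"])
print(np.array([.5334,-.2497,.003])-o["position"])
```

```text
7.5 [ 0.52689071 -0.24656918  0.00304001] [-0.21 -0.33  0.22] 0.7970977670112491 [ 0.00080993  0.79662385 -0.19022323]
[ 6.50928970e-03 -3.13082043e-03 -4.00122912e-05]
```

Request:
{"op": "arm_command", "data": {"motion": [{"x": 3,"y": -1.5,"z": 0,"rx": -0.1,"ry": -0.2,"rz": 0,"jaw": 68},{"x": 2,"y": -1.5,"z": 0,"rx": 0,"ry": 0,"rz": 0,"jaw": 68},{"x": 0,"y": 0,"z": 0,"rx": 0,"ry": 0,"rz": 0,"jaw": 68},{"x": 0,"y": 0,"z": 0,"rx": 0,"ry": 0,"rz": 0,"jaw": 68},{"x": 0,"y": 0,"z": 0,"rx": 0,"ry": 0,"rz": 0,"jaw": 68},{"x": 0,"y": 0,"z": 0,"rx": 0,"ry": 0,"rz": 0,"jaw": 68},{"x": 0,"y": 0,"z": 0,"rx": 0,"ry": 0,"rz": 0,"jaw": 68},{"x": 0,"y": 0,"z": 0,"rx": 0,"ry": 0,"rz": 0,"jaw": 68}]}}

```text
t: 8.3
position: [0.533, -0.2502, 0.0037]
tool_rot: [2.081, 0.277, -2.082]
ft_force: [-1.0, 0.5, -0.2]
width: 0.795
```

Run:
```python
from h import *
o=r.get_obs();f=r.grab_frame("wrist");save(f,"w6")
print(o["t"],o["position"],turn(o,15.3-90),o["width"],o["ft_force"])
print(np.array([.5334,-.2497,.003])-o["position"])
```

```text
8.3 [ 0.53300384 -0.25022521  0.00370047] [-0.06 -0.03  0.22] 0.7950973280663639 [-0.97627109  0.46911102 -0.24751596]
[ 0.00039616  0.00052521 -0.00070047]
```

View pics/w6.png

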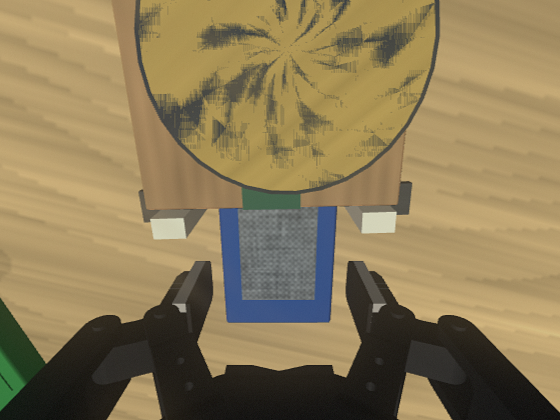

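Request:
{"op": "arm_command", "data": {"motion": [{"x": 0,"y": 0,"z": -2,"rx": 0,"ry": 0,"rz": 0,"jaw": 68},{"x": 0,"y": 0,"z": 0,"rx": 0,"ry": 0,"rz": 0,"jaw": 60},{"x": 0,"y": 0,"z": 0,"rx": 0,"ry": 0,"rz": 0,"jaw": 50},{"x": 0,"y": 0,"z": 0,"rx": 0,"ry": 0,"rz": 0,"jaw": 50},{"x": 0,"y": 0,"z": 0,"rx": 0,"ry": 0,"rz": 0,"jaw": 45},{"x": 0,"y": 0,"z": 0,"rx": 0,"ry": 0,"rz": 0,"jaw": 45},{"x": 0,"y": 0,"z": 0,"rx": 0,"ry": 0,"rz": 0,"jaw": 45},{"x": 0,"y": 0,"z": 0,"rx": 0,"ry": 0,"rz": 0,"jaw": 45}]}}

```text
t: 9.15
position: [0.5332, -0.2503, 0.0021]
tool_rot: [2.081, 0.277, -2.081]
ft_force: [0.6, -0.9, -0.1]
width: 0.61
```

Run:
```python
from h import *
o=r.get_obs();f=r.grab_frame("wrist");save(f,"w7")
print(o["t"],o["position"],turn(o,15.3-90),o["width"]*85.4,o["ft_force"])
```

```text
9.15 [ 0.53316303 -0.25025584  0.00208648] [-0.05 -0.01  0.21] 52.127481390979575 [ 0.59310717 -0.91882733 -0.0902041 ]
```

View pics/w7.png

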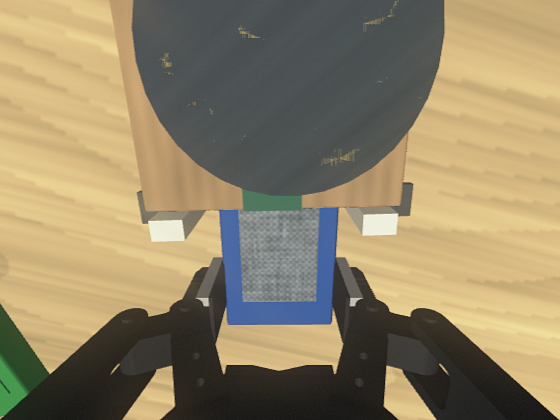

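Request:
{"op": "arm_command", "data": {"motion": [{"x": -3,"y": -0.8,"z": 0,"rx": 0,"ry": 0,"rz": 0,"jaw": 45},{"x": -5,"y": -1.4,"z": 0,"rx": 0,"ry": 0,"rz": 0,"jaw": 45},{"x": -5,"y": -1.4,"z": 0,"rx": 0,"ry": 0,"rz": 0,"jaw": 45},{"x": -5,"y": -1.4,"z": 0,"rx": 0,"ry": 0,"rz": 0,"jaw": 45},{"x": -5,"y": -1.4,"z": 0,"rx": 0,"ry": 0,"rz": 0,"jaw": 45},{"x": -3,"y": -0.8,"z": 0,"rx": 0,"ry": 0,"rz": 0,"jaw": 45},{"x": 0,"y": 0,"z": 0,"rx": 0,"ry": 0,"rz": 0,"jaw": 45},{"x": 0,"y": 0,"z": 0,"rx": 0,"ry": 0,"rz": 0,"jaw": 45}]}}

```text
t: 10.0
position: [0.5065, -0.2572, 0.0021]
tool_rot: [2.087, 0.277, -2.077]
ft_force: [1.9, 0.1, -2.4]
width: 0.61
```

Run:
```python
from h import *
o=r.get_obs();f=r.grab_frame("wrist");save(f,"w8")
print(o["t"],o["position"],turn(o,15.3-90),o["width"]*85.4,o["ft_force"],o["position"]-[.53316,-.25026,.00209])
```

```text
10.0 [ 0.50653374 -0.25722795  0.00208547] [-0.12  0.26  0.24] 52.1310591458606 [ 1.87309139  0.06400171 -2.35128673] [-2.66262576e-02 -6.96795228e-03 -4.52554115e-06]
```

View pics/w8.png

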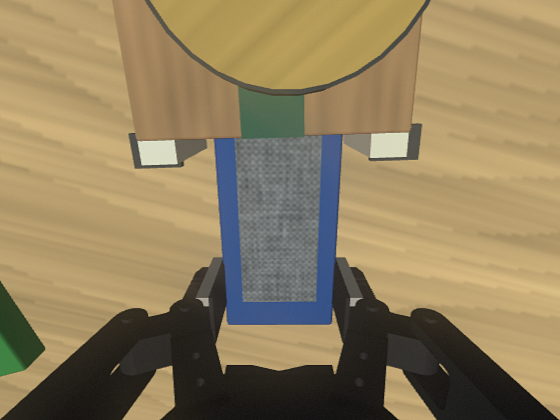

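Request:
{"op": "arm_command", "data": {"motion": [{"x": -5,"y": -1.4,"z": 0,"rx": 0,"ry": 0,"rz": 0,"jaw": 45},{"x": -7,"y": -1.9,"z": 0,"rx": 0,"ry": 0,"rz": 0,"jaw": 45},{"x": -7,"y": -1.9,"z": 0,"rx": 0,"ry": 0,"rz": 0,"jaw": 45},{"x": -7,"y": -1.9,"z": 0,"rx": 0,"ry": 0,"rz": 0,"jaw": 45},{"x": -7,"y": -1.9,"z": 0,"rx": 0,"ry": 0,"rz": 0,"jaw": 45},{"x": -7,"y": -1.9,"z": 0,"rx": 0,"ry": 0,"rz": 0,"jaw": 45},{"x": -7,"y": -1.9,"z": 0,"rx": 0,"ry": 0,"rz": 0,"jaw": 45},{"x": -7,"y": -1.9,"z": 0,"rx": 0,"ry": 0,"rz": 0,"jaw": 45}]}}

```text
t: 10.85
position: [0.4472, -0.2733, 0.0021]
tool_rot: [2.083, 0.277, -2.079]
ft_force: [0.5, 0.1, -0.5]
width: 0.609
```

Request:
{"op": "arm_command", "data": {"motion": [{"x": -7,"y": -1.9,"z": 0,"rx": 0,"ry": 0,"rz": 0,"jaw": 45},{"x": -7,"y": -1.9,"z": 0,"rx": 0,"ry": 0,"rz": 0,"jaw": 45},{"x": -7,"y": -1.9,"z": 0,"rx": 0,"ry": 0,"rz": 0,"jaw": 45},{"x": -5,"y": -1.4,"z": 0,"rx": 0,"ry": 0,"rz": 0,"jaw": 45},{"x": -2,"y": -0.5,"z": 0,"rx": 0,"ry": 0,"rz": 0,"jaw": 45},{"x": 0,"y": 0,"z": 0,"rx": 0,"ry": 0,"rz": 0,"jaw": 45},{"x": 0,"y": 0,"z": 0,"rx": 0,"ry": 0,"rz": 0,"jaw": 45},{"x": 0,"y": 0,"z": 0,"rx": 0,"ry": 0,"rz": 0,"jaw": 45}]}}

```text
t: 11.65
position: [0.4147, -0.2821, 0.002]
tool_rot: [2.082, 0.276, -2.082]
ft_force: [-0.1, 0.6, 1.1]
width: 0.609
```

Run:
```python
from h import *
o=r.get_obs();f=r.grab_frame("wrist");save(f,"w9")
print(o["t"],o["position"],turn(o,15.3-90),o["width"]*85.4,o["ft_force"],o["position"]-[.53316,-.25026,.00209])
```

```text
11.65 [ 0.41469914 -0.28205372  0.00203094] [-0.07 -0.02  0.26] 52.0386552152895 [-0.11394076  0.64364735  1.08445558] [-1.18460860e-01 -3.17937231e-02 -5.90586505e-05]
```

View pics/w9.png

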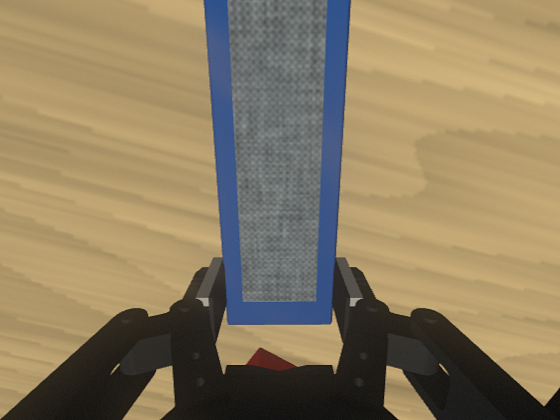

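Request:
{"op": "arm_command", "data": {"motion": [{"x": 0,"y": 0,"z": 0,"rx": 0,"ry": 0,"rz": 0,"jaw": 66},{"x": 0,"y": 0,"z": 0,"rx": 0,"ry": 0,"rz": 0,"jaw": 68},{"x": 0,"y": 0,"z": 0,"rx": 0,"ry": 0,"rz": 0,"jaw": 68},{"x": 5,"y": 1.4,"z": 0,"rx": 0,"ry": 0,"rz": 0,"jaw": 68},{"x": 7,"y": 1.9,"z": 0,"rx": 0,"ry": 0,"rz": 0,"jaw": 68},{"x": 7,"y": 1.9,"z": 0,"rx": 0,"ry": 0,"rz": 0,"jaw": 68},{"x": 7,"y": 1.9,"z": 0,"rx": 0,"ry": 0,"rz": 0,"jaw": 68},{"x": 7,"y": 1.9,"z": 0,"rx": 0,"ry": 0,"rz": 0,"jaw": 68}]}}

```text
t: 12.5
position: [0.4507, -0.2723, 0.002]
tool_rot: [2.082, 0.276, -2.082]
ft_force: [0.0, 0.4, -1.1]
width: 0.792
```

Run:
```python
from h import *
o=r.get_obs();f=r.grab_frame("top");save(f,"t10",(320,140,420,240),6);c=cam(f)
print(o["t"],o["position"],turn(o,15.3-90),o["width"]*85.4,o["ft_force"],np.array([.4147+.054,-.2821+.0146,.002])-o["position"])
```

```text
12.5 [ 0.45070655 -0.2722866   0.00204389] [-0.07  0.    0.25] 67.63641072379573 [ 0.04686557  0.42136238 -1.0536917 ] [ 1.79934501e-02  4.78660498e-03 -4.38900448e-05]
```

View pics/t10.png

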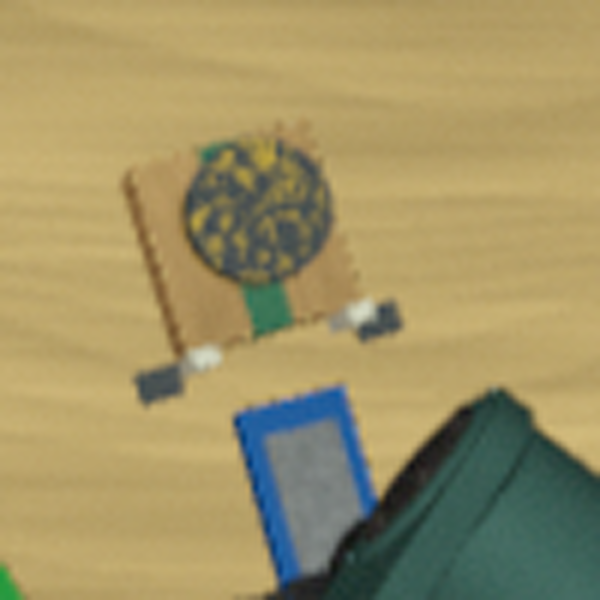

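The carton and tin have dropped neatly and stayed in place, tin on carton. I'll move on to the cassette's centre and regrasp there.

Request:
{"op": "arm_command", "data": {"motion": [{"x": 7,"y": 1.9,"z": 0,"rx": 0,"ry": 0,"rz": 0,"jaw": 68},{"x": 5,"y": 1.4,"z": 0,"rx": 0,"ry": 0,"rz": 0,"jaw": 68},{"x": 2,"y": 0.5,"z": 0,"rx": 0,"ry": 0,"rz": 0,"jaw": 68},{"x": 0,"y": 0,"z": 0,"rx": 0,"ry": 0,"rz": 0,"jaw": 60},{"x": 0,"y": 0,"z": 0,"rx": 0,"ry": 0,"rz": 0,"jaw": 45},{"x": 0,"y": 0,"z": 0,"rx": 0,"ry": 0,"rz": 0,"jaw": 45},{"x": 0,"y": 0,"z": 0,"rx": 0,"ry": 0,"rz": 0,"jaw": 45},{"x": 0,"y": 0,"z": 0,"rx": 0,"ry": 0,"rz": 0,"jaw": 45}]}}

```text
t: 13.35
position: [0.4675, -0.2678, 0.0025]
tool_rot: [2.083, 0.277, -2.079]
ft_force: [0.9, 0.5, -0.1]
width: 0.612
```

Run:
```python
from h import *
o=r.get_obs();f=r.grab_frame("wrist");save(f,"w11");c=cam(f,o)
print(o["t"],o["position"],turn(o,15.3-90),o["width"]*85.4,o["ft_force"],np.array([.4147+.054,-.2821+.0146,.002])-o["position"])
```

```text
13.35 [ 0.4674756  -0.26778595  0.00249247] [-0.07  0.08  0.19] 52.2342443045808 [ 0.90326926  0.52610054 -0.06125754] [ 0.0012244   0.00028595 -0.00049247]
```

View pics/w11.png

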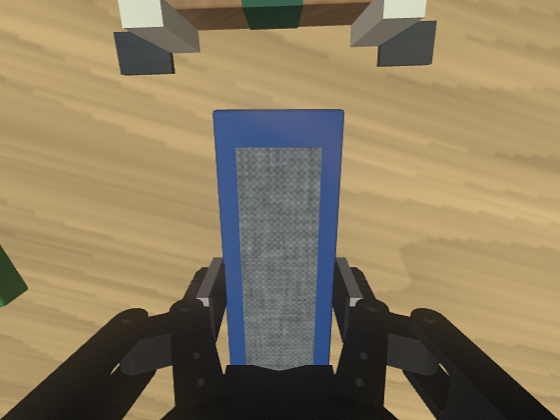

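```bash
cat > e.py <<'E'
from h import *
import sys
o=r.get_obs();f=r.grab_frame("wrist");c=cam(f,o);z=float(sys.argv[1])
M=R.from_rotvec(o["tool_rot"]).as_matrix()
for a in sys.argv[2:]:
    p=ray(c,eval(a),o["position"][2]+z); print(p.round(4),(M.T@(p-o["position"])).round(4))
E
python3 e.py .0135 '(214,110)' '(344,110)' '(232,300)' '(330,300)'
```

```text
[ 0.5378 -0.2213  0.016 ] [-0.0134 -0.0266 -0.08  ]
[ 0.5514 -0.272   0.016 ] [-0.0134  0.0259 -0.08  ]
[ 0.4517 -0.2474  0.016 ] [-0.0135 -0.0238  0.0099]
[ 0.4644 -0.2945  0.016 ] [-0.0135  0.025   0.0099]
```

Request:
{"op": "arm_command", "data": {"motion": [{"x": 0,"y": 0,"z": 6,"rx": 0,"ry": 0,"rz": 0,"jaw": 45},{"x": 0,"y": 0,"z": 15,"rx": 0,"ry": 0,"rz": 0,"jaw": 45},{"x": 0,"y": 0,"z": 25,"rx": 0,"ry": 0,"rz": 0,"jaw": 45},{"x": 0,"y": 0,"z": 30,"rx": 0,"ry": 0,"rz": 0,"jaw": 45},{"x": 0,"y": 0,"z": 30,"rx": 0,"ry": 0,"rz": 0,"jaw": 45},{"x": 0,"y": 5,"z": 30,"rx": 0,"ry": 0,"rz": 0,"jaw": 45},{"x": 0,"y": 10,"z": 30,"rx": 0,"ry": 0,"rz": 0,"jaw": 45},{"x": 0,"y": 20,"z": 30,"rx": 0,"ry": 0,"rz": 2,"jaw": 45}]}}

```text
t: 14.25
position: [0.4596, -0.2299, 0.1981]
tool_rot: [2.052, 0.321, -2.084]
ft_force: [1.1, 1.7, -1.1]
width: 0.61
```

Run:
```python
from h import *
o=r.get_obs()
print(o["t"],o["position"],turn(o,15.3-90),o["width"]*85.4,o["ft_force"])
```

```text
14.25 [ 0.45955405 -0.22994141  0.19810922] [-0.6  -0.98 -1.62] 52.066408190101754 [ 1.12992749  1.69477358 -1.08843746]
```

Request:
{"op": "arm_command", "data": {"motion": [{"x": 4,"y": 30,"z": 15,"rx": 0,"ry": 0,"rz": 5,"jaw": 45},{"x": 8,"y": 38,"z": 10,"rx": 0,"ry": 0,"rz": 7,"jaw": 45},{"x": 10,"y": 38,"z": 0,"rx": 0,"ry": 0,"rz": 7,"jaw": 45},{"x": 14,"y": 38,"z": 0,"rx": 0,"ry": 0,"rz": 7,"jaw": 45},{"x": 18,"y": 38,"z": 0,"rx": 0,"ry": 0,"rz": 7,"jaw": 45},{"x": 20,"y": 38,"z": 0,"rx": 0,"ry": 0,"rz": 7,"jaw": 45},{"x": 20,"y": 38,"z": 0,"rx": 0,"ry": 0,"rz": 7,"jaw": 45},{"x": 20,"y": 38,"z": 0,"rx": 0,"ry": 0,"rz": 7,"jaw": 45}]}}

```text
t: 15.05
position: [0.5745, 0.0726, 0.2347]
tool_rot: [1.423, 1.044, -1.434]
ft_force: [0.7, -0.5, -0.7]
width: 0.613
```

Run:
```python
from h import *
o=r.get_obs()
print(o["t"],o["position"],turn(o,6.5),o["width"]*85.4,o["ft_force"],np.array([.6385,.2275,.2])-o["position"])
```

```text
15.05 [0.57448975 0.07256245 0.23472357] [ 0.47 -0.04 23.93] 52.34978455233611 [ 0.73460038 -0.4694715  -0.68933247] [ 0.06401025  0.15493755 -0.03472357]
```

Request:
{"op": "arm_command", "data": {"motion": [{"x": 14,"y": 32,"z": 0,"rx": 0,"ry": 0,"rz": 5,"jaw": 45},{"x": 14,"y": 32,"z": 0,"rx": 0,"ry": 0,"rz": 5,"jaw": 45},{"x": 12,"y": 28,"z": 0,"rx": 0,"ry": 0,"rz": 4,"jaw": 45},{"x": 8,"y": 20,"z": 0,"rx": 0,"ry": 0,"rz": 3,"jaw": 45},{"x": 4,"y": 10,"z": 0,"rx": 0,"ry": 0,"rz": 2,"jaw": 45},{"x": 0,"y": 4,"z": 0,"rx": 0,"ry": 0,"rz": 1,"jaw": 45},{"x": 0,"y": 0,"z": 0,"rx": 0,"ry": 0,"rz": 0,"jaw": 45},{"x": 0,"y": 0,"z": 0,"rx": 0,"ry": 0,"rz": 0,"jaw": 45}]}}

```text
t: 15.85
position: [0.6268, 0.2076, 0.2321]
tool_rot: [1.149, 1.237, -1.169]
ft_force: [0.6, -0.3, -1.6]
width: 0.614
```

Run:
```python
from h import *
o=r.get_obs();f=r.grab_frame("wrist");save(f,"w12")
print(o["t"],o["position"],turn(o,6.5),o["width"]*85.4,o["ft_force"],np.array([.6385,.2275,.2])-o["position"])
```

```text
15.85 [0.62675263 0.2076227  0.23211715] [ 0.65 -0.32  2.64] 52.44297003893781 [ 0.59165421 -0.28265385 -1.62519084] [ 0.01174737  0.0198773  -0.03211715]
```

View pics/w12.png

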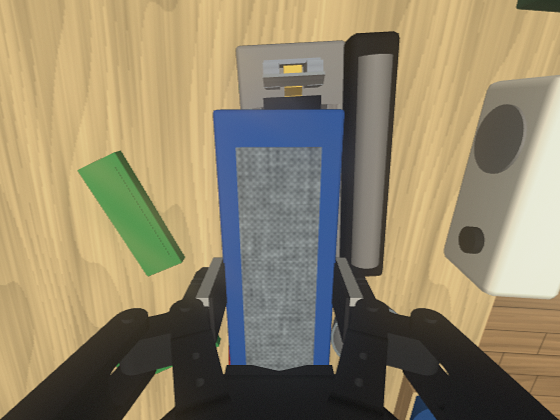

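Request:
{"op": "arm_command", "data": {"motion": [{"x": 3,"y": 6,"z": 0,"rx": 0.2,"ry": -0.1,"rz": 0.8,"jaw": 45},{"x": 4,"y": 6,"z": -10,"rx": 0.2,"ry": -0.1,"rz": 0.8,"jaw": 45},{"x": 4,"y": 6,"z": -15,"rx": 0.2,"ry": -0.1,"rz": 0.8,"jaw": 45},{"x": 0,"y": 2,"z": -15,"rx": 0,"ry": 0,"rz": 0.2,"jaw": 45},{"x": 0,"y": 0,"z": -15,"rx": 0,"ry": 0,"rz": 0,"jaw": 45},{"x": 0,"y": 0,"z": -15,"rx": 0,"ry": 0,"rz": 0,"jaw": 45},{"x": 0,"y": 0,"z": -8,"rx": 0,"ry": 0,"rz": 0,"jaw": 45},{"x": 0,"y": 0,"z": 0,"rx": 0,"ry": 0,"rz": 0,"jaw": 45}]}}

```text
t: 16.7
position: [0.6377, 0.227, 0.1447]
tool_rot: [1.123, 1.264, -1.127]
ft_force: [-0.0, -0.4, -1.0]
width: 0.612
```

Run:
```python
from h import *
o=r.get_obs();f=r.grab_frame("wrist");save(f,"w13")
print(o["t"],o["position"],turn(o,6.5),o["width"]*85.4,o["ft_force"],np.array([.6385,.2275,.13])-o["position"])
```

```text
16.7 [0.63770952 0.22702588 0.1447442 ] [ 0.01 -0.21 -0.05] 52.292740849263105 [-0.02255032 -0.43604668 -1.03460471] [ 0.00079048  0.00047412 -0.0147442 ]
```

View pics/w13.png

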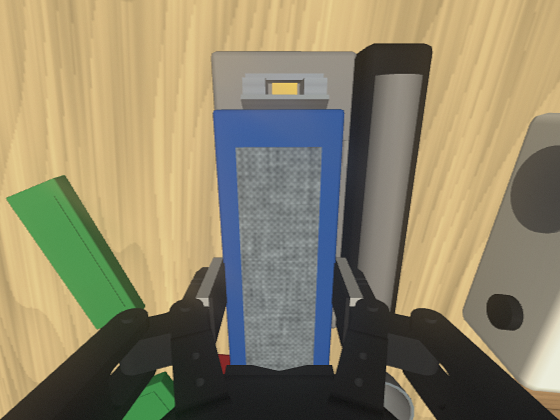

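Run:
```python
from h import *
im=cv2.imread("pics/w13.png")
cv2.imwrite("pics/w13c.png",cv2.resize(im[35:185,195:365],None,fx=4,fy=4,interpolation=cv2.INTER_CUBIC))
```

```text
(no output)
```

View pics/w13c.png

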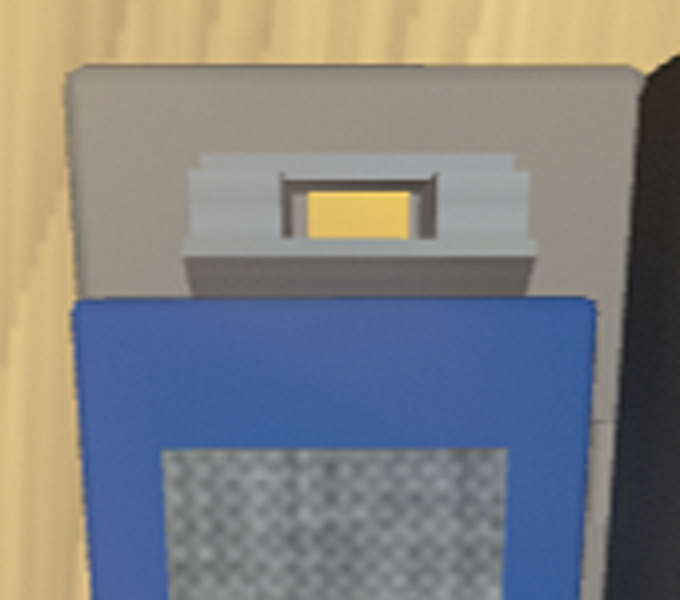

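Run:
```python
from h import *
o=r.get_obs();f=r.grab_frame("wrist");c=cam(f,o)
a=np.radians(6.5);Rm=np.array([[np.cos(a),-np.sin(a),0],[np.sin(a),np.cos(a),0],[0,0,1]])
g=lambda p:(p[0]/4+195-.4,p[1]/4+35-.4)
M=R.from_rotvec(o["tool_rot"]).as_matrix()
def pr(n,p,z):
    q=ray(c,g(p),z); d=Rm.T@(q-o["position"]); print(n,z,q.round(4),"machine-frame rel TCP",(d[:2]*1000).round(1))
for z in (.086,.097):
  for p in [(185,256),(535,256),(185,240),(535,240),(188,170),(528,170)]: pr("tower",p,z)
pr("nose c",(358,215),.09)
for p in [(68,75),(642,75)]: pr("deck corner",p,.038)
pr("deck left",(76,290),.038); pr("deck right",(626,290),.038)
for p in [(75,299),(595,299)]: pr("cassette",p,o["position"][2]+.0135)
```

```text
tower 0.086 [0.604  0.3104 0.086 ] machine-frame rel TCP [-24.2  86.6]
tower 0.086 [0.6582 0.3165 0.086 ] machine-frame rel TCP [30.4 86.6]
tower 0.086 [0.6038 0.3127 0.086 ] machine-frame rel TCP [-24.1  88.9]
tower 0.086 [0.6579 0.3189 0.086 ] machine-frame rel TCP [30.3 88.9]
tower 0.086 [0.6035 0.3228 0.086 ] machine-frame rel TCP [-23.3  99. ]
tower 0.086 [0.6551 0.3286 0.086 ] machine-frame rel TCP [28.7 99. ]
tower 0.097 [0.6053 0.3103 0.097 ] machine-frame rel TCP [-22.9  86.3]
tower 0.097 [0.6566 0.3161 0.097 ] machine-frame rel TCP [28.7 86.3]
tower 0.097 [0.6051 0.3125 0.097 ] machine-frame rel TCP [-22.8  88.6]
tower 0.097 [0.6563 0.3183 0.097 ] machine-frame rel TCP [28.6 88.6]
tower 0.097 [0.6049 0.322  0.097 ] machine-frame rel TCP [-22.  98.]
tower 0.097 [0.6537 0.3275 0.097 ] machine-frame rel TCP [27.1 98. ]
nose c 0.09 [0.6301 0.3191 0.09  ] machine-frame rel TCP [ 2.7 92.3]
deck corner 0.038 [0.5743 0.3398 0.038 ] machine-frame rel TCP [-50.4 119.2]
deck corner 0.038 [0.6797 0.3518 0.038 ] machine-frame rel TCP [ 55.8 119.2]
deck left 0.038 [0.5775 0.3022 0.038 ] machine-frame rel TCP [-51.5  81.5]
deck right 0.038 [0.6839 0.3143 0.038 ] machine-frame rel TCP [55.6 81.5]
cassette 0.15877962160104897 [0.6021 0.3043 0.1588] machine-frame rel TCP [-26.8  80.8]
cassette 0.15877962160104897 [0.6542 0.3103 0.1588] machine-frame rel TCP [25.7 80.8]
```

Request:
{"op": "arm_command", "data": {"motion": [{"x": 2,"y": 0.5,"z": -3,"rx": 0,"ry": -0.1,"rz": 0,"jaw": 45},{"x": 1,"y": 0.5,"z": -5,"rx": 0,"ry": -0.1,"rz": 0,"jaw": 45},{"x": 0,"y": 0,"z": -6,"rx": 0,"ry": 0,"rz": 0,"jaw": 45},{"x": 0,"y": 0,"z": -6,"rx": 0,"ry": 0,"rz": 0,"jaw": 45},{"x": 0,"y": 0,"z": -5,"rx": 0,"ry": 0,"rz": 0,"jaw": 45},{"x": 0,"y": 0,"z": -3,"rx": 0,"ry": 0,"rz": 0,"jaw": 45},{"x": 0,"y": 0,"z": 0,"rx": 0,"ry": 0,"rz": 0,"jaw": 45},{"x": 0,"y": 0,"z": 0,"rx": 0,"ry": 0,"rz": 0,"jaw": 45}]}}

```text
t: 17.6
position: [0.6433, 0.2286, 0.1198]
tool_rot: [1.13, 1.255, -1.117]
ft_force: [0.1, -0.4, -0.8]
width: 0.615
```

Run:
```python
from h import *
o=r.get_obs();f=r.grab_frame("wrist");save(f,"w14",(195,35,365,185),4)
print(o["t"],o["position"],turn(o,6.5),o["width"]*85.4,o["ft_force"])
f=r.grab_frame("top");save(f,"t14",(140,115,260,205),6)
f=r.grab_frame("scene");save(f,"s14",(280,240,400,330),6)
```

```text
17.6 [0.6433402  0.22863333 0.11980226] [-0.12  0.52 -0.04] 52.48861254610882 [ 0.0607226  -0.41094962 -0.81487922]
```

View pics/w14.png

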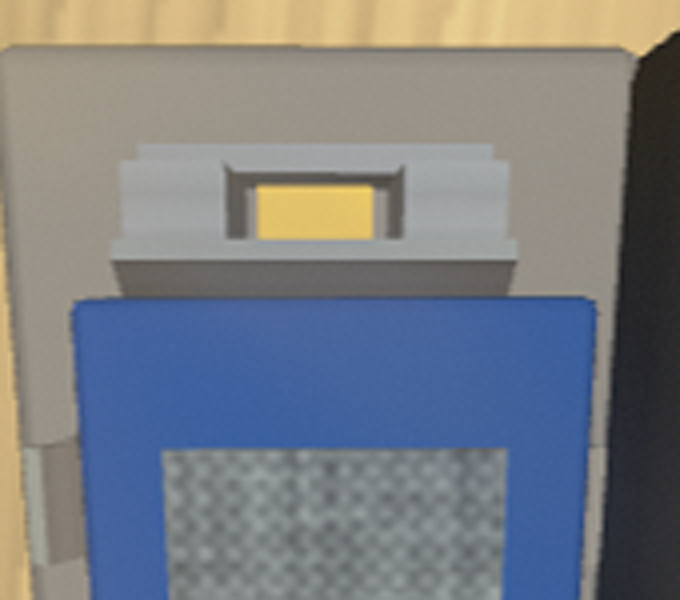

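View pics/t14.png

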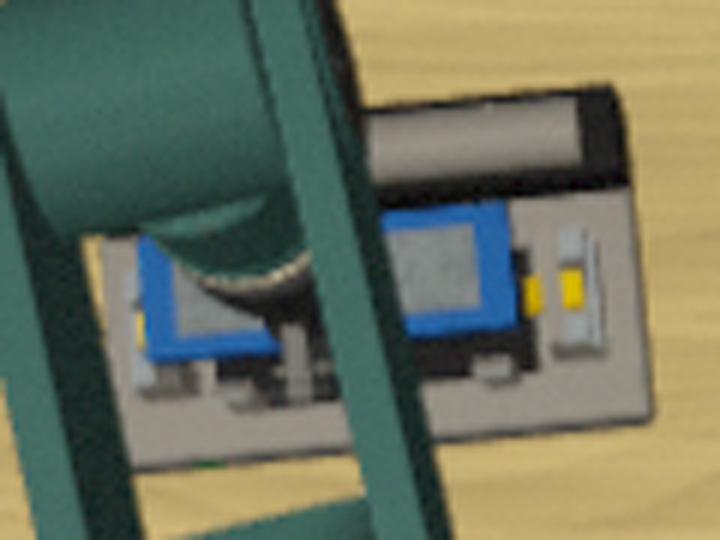

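View pics/s14.png

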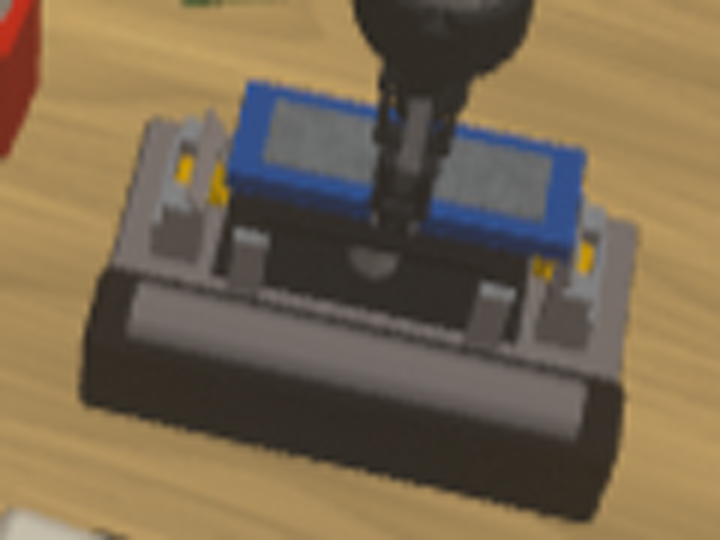

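Run:
```python
from h import *
o=r.get_obs();f=r.grab_frame("top");c=cam(f)
m=lambda p,z:ray(c,(p[0]/6+140-.4,p[1]/6+115-.4),z)
P=np.array([m(p,.1333) for p in [(507,200),(517,325),(147,362),(137,238)]]);print(P.round(4),P.mean(0),[np.linalg.norm(P[i]-P[i-1]).round(4) for i in range(4)])
for z in (.08,.09): print("slots",z,(m((141,332),z)+m((571,288),z))/2,"noses",(m((185,327),z)+m((533,295),z))/2)
D=[m(p,.038) for p in [(128,468),(650,420),(105,240),(632,190)]];print("deck",np.round(D,4))
fw=r.grab_frame("wrist");cw=cam(fw,o)
a=np.radians(6.5);Rm=np.array([[np.cos(a),-np.sin(a),0],[np.sin(a),np.cos(a),0],[0,0,1]])
g=lambda p:(p[0]/4+195-.4,p[1]/4+35-.4)
for n,p,z in [("t",(113,261),.086),("t",(517,261),.086),("t",(113,261),.097),("t",(517,261),.097),("t240",(113,240),.097),("cas",(75,299),.1333),("cas",(595,299),.1333),("deck",(5,50),.038),("deck",(630,50),.038),("outer",(320,145),.097),("slot",(315,213),.09)]:
    q=ray(cw,g(p),z); print(n,z,((Rm.T@(q-o["position"]))[:2]*1000).round(1))
```

```text
[[0.6806 0.1519 0.1333]
 [0.6259 0.1464 0.1333]
 [0.6075 0.3043 0.1333]
 [0.6615 0.3106 0.1333]] [0.64389729 0.22828633 0.1333    ] [np.float64(0.1598), np.float64(0.055), np.float64(0.159), np.float64(0.0544)]
slots 0.08 [0.64144222 0.22450287 0.08      ] noses [0.64099261 0.22323222 0.08      ]
slots 0.09 [0.63956975 0.22279581 0.09      ] noses [0.63912389 0.22153574 0.09      ]
deck [[0.5737 0.3348 0.038 ]
 [0.5993 0.0941 0.038 ]
 [0.6807 0.3495 0.038 ]
 [0.7082 0.1045 0.038 ]]
t 0.086 [-30.6  85.4]
t 0.086 [24.7 85.4]
t 0.097 [-28.8  85.2]
t 0.097 [23.  85.2]
t240 0.097 [-28.7  87.7]
cas 0.1333 [-27.   80.8]
cas 0.1333 [25.7 80.8]
deck 0.038 [-54.3 119.2]
deck 0.038 [ 49.1 119.4]
outer 0.097 [-2.2 98.8]
slot 0.09 [-2.9 91.3]
```

```bash
python3 - <<'E'
from h import *
o=r.get_obs();f=r.grab_frame("scene");c=cam(f)
m=lambda p,z:ray(c,(p[0]/6+280-.4,p[1]/6+240-.4),z)
# check cassette top corners
P=np.array([m(p,.1333) for p in [(250,82),(585,152),(572,230),(232,158)]]);print(P.round(4),P.mean(0),[np.linalg.norm(P[i]-P[i-1]).round(4) for i in range(4)])
for z in (.08,.09): print("slots",z,(m((187,168),z)+m((585,260),z))/2,"noses",(m((220,187),z)+m((543,268),z))/2, m((187,168),z),m((585,260),z))
a=np.radians(6.5);Rm=np.array([[np.cos(a),-np.sin(a),0],[np.sin(a),np.cos(a),0],[0,0,1]])
for y0,x0 in [(.2235,.641),(.2278,.639)]:
  for n in ("scene","top"):
    f=r.grab_frame(n);c=cam(f);im=f["image"][:,:,::-1].copy();
    b=(280,240,400,330) if n=="scene" else (140,115,260,205)
    im=cv2.resize(im[b[1]:b[3],b[0]:b[2]],None,fx=6,fy=6,interpolation=cv2.INTER_CUBIC)
    def pt(p):
        u=proj(c,np.array([x0,y0,0])+Rm@np.array(p)); return tuple(int(round((u[i]-b[i]+.4)*6)) for i in (0,1))
    def L(ps,col):
        for i in range(len(ps)): cv2.line(im,pt(ps[i]),pt(ps[i-1]),col,1)
    L([(-.055,-.125,.038),(-.055,.125,.038),(.055,.125,.038),(.055,-.125,.038)],(0,0,255))
    L([(-.055,-.125,.0),(-.055,.125,.0),(.098,.125,.0),(.098,-.125,.0)],(0,255,255))
    for s in (1,-1): L([(-.027,s*.0825,.086),(.027,s*.0825,.086),(.027,s*.0825,.038),(-.027,s*.0825,.038)],(255,0,255))
    cv2.imwrite(f"pics/o_{n}_{int(y0*1e4)}.png",im)
E
cd pics; python3 -c "
import cv2,numpy as np
for y in (2235,2278):
  a=[cv2.imread(f'o_{n}_{y}.png') for n in('scene','top')]
  cv2.imwrite(f'oo{y}.png',cv2.resize(np.vstack(a),None,fx=.55,fy=.55))
"
```

```text
[[0.6291 0.1478 0.1333]
 [0.61   0.3043 0.1333]
 [0.6532 0.3085 0.1333]
 [0.6724 0.1529 0.1333]] [0.64115819 0.22835555 0.1333    ] [np.float64(0.0436), np.float64(0.1577), np.float64(0.0433), np.float64(0.1568)]
slots 0.08 [0.64209886 0.22330675 0.08      ] noses [0.65003281 0.22367788 0.08      ] [0.65193135 0.12748797 0.08      ] [0.63226638 0.31912552 0.08      ]
slots 0.09 [0.64840339 0.2238872  0.09      ] noses [0.656265   0.22425495 0.09      ] [0.65814622 0.12894216 0.09      ] [0.63866057 0.31883224 0.09      ]
```

View pics/oo2235.png

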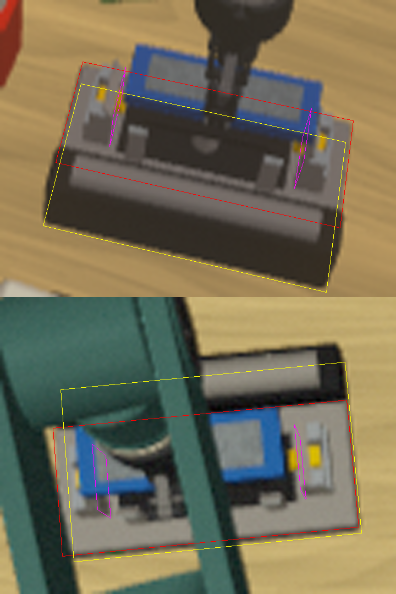

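View pics/oo2278.png

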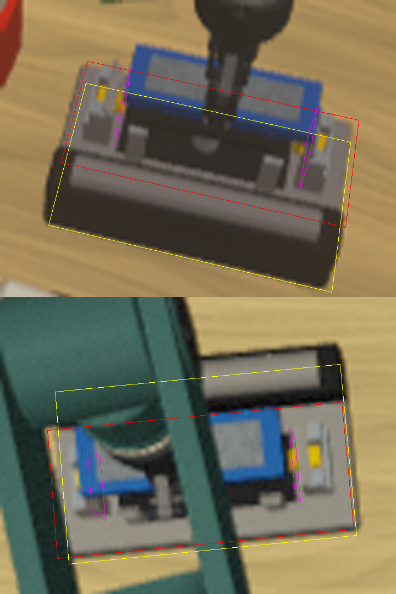

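View pics/o_top_2235.png

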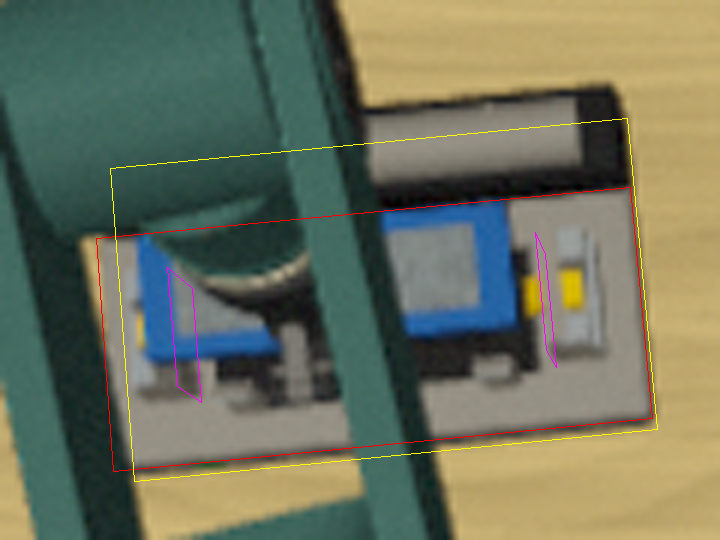

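View pics/o_scene_2235.png

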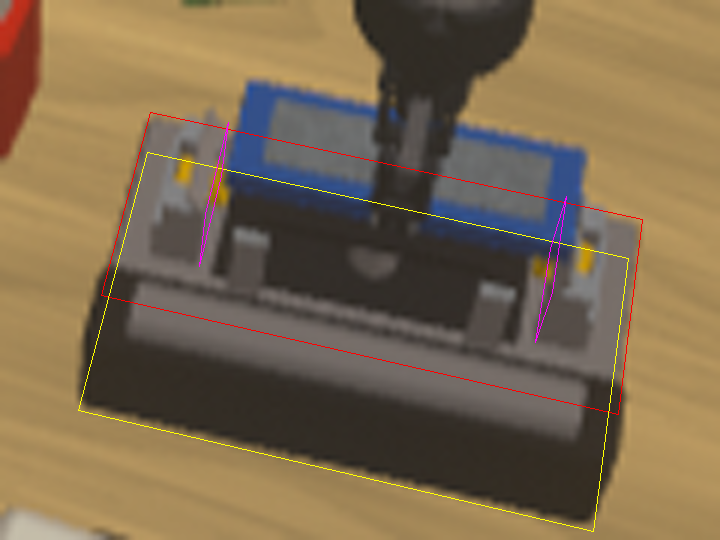

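Request:
{"op": "arm_command", "data": {"motion": [{"x": -0.8,"y": -2.5,"z": 0,"rx": 0,"ry": 0.3,"rz": 0,"jaw": 45},{"x": -0.8,"y": -2.5,"z": 0,"rx": 0,"ry": 0.2,"rz": 0,"jaw": 45},{"x": 0,"y": 0,"z": 0,"rx": 0,"ry": 0,"rz": 0,"jaw": 45},{"x": 0,"y": 0,"z": -3,"rx": 0,"ry": 0,"rz": 0,"jaw": 45},{"x": 0,"y": 0,"z": -3,"rx": 0,"ry": 0,"rz": 0,"jaw": 45},{"x": 0,"y": 0,"z": -3,"rx": 0,"ry": 0,"rz": 0,"jaw": 45},{"x": 0,"y": 0,"z": 0,"rx": 0,"ry": 0,"rz": 0,"jaw": 45},{"x": 0,"y": 0,"z": 0,"rx": 0,"ry": 0,"rz": 0,"jaw": 45}]}}

```text
t: 18.9
position: [0.6415, 0.223, 0.1098]
tool_rot: [1.126, 1.263, -1.124]
ft_force: [0.6, -0.3, -1.0]
width: 0.615
```

Run:
```python
from h import *
o=r.get_obs();f=r.grab_frame("wrist");save(f,"w15",(195,35,365,185),4)
print(o["t"],o["position"],turn(o,6.5),o["width"]*85.4,o["ft_force"])
```

```text
18.9 [0.64151878 0.22302499 0.10983889] [-0.11 -0.04 -0.03] 52.51706716333772 [ 0.60093542 -0.34317083 -1.00897824]
```

View pics/w15.png

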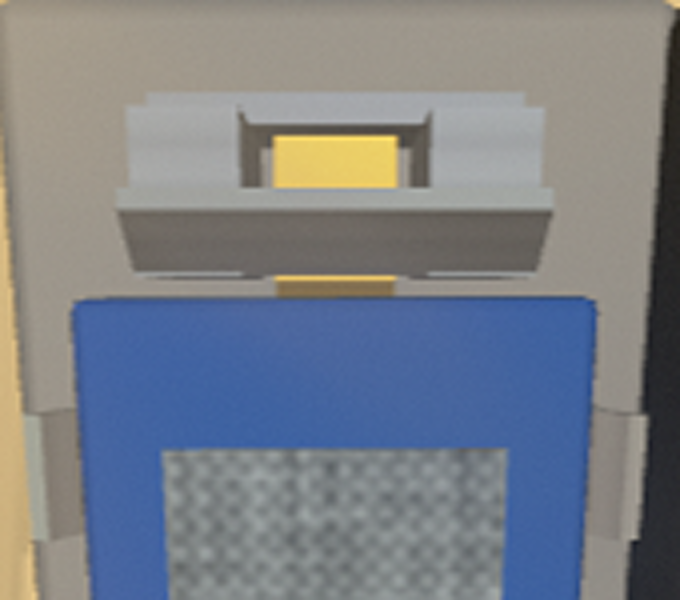

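```bash
cat > g.py <<'E'
from h import *
import sys
o=r.get_obs();fw=r.grab_frame("wrist");cw=cam(fw,o)
a=np.radians(6.5);Rm=np.array([[np.cos(a),-np.sin(a),0],[np.sin(a),np.cos(a),0],[0,0,1]])
g=lambda p:(p[0]/4+195-.4,p[1]/4+35-.4)
for s in sys.argv[1:]:
    p,z=eval(s); z=z if z else o["position"][2]+.0135
    print(p,z,((Rm.T@(ray(cw,g(p),z)-o["position"]))[:2]*1000).round(1))
E
python3 g.py '((135,275),.086)' '((540,275),.086)' '((117,210),.097)' '((552,210),.097)' '((275,280),.08)' '((335,5),.038)' '((75,299),0)' '((595,299),0)' '((45,480),.09)' '((625,480),.09)'
```

```text
(135, 275) 0.086 [-26.5  83.5]
(540, 275) 0.086 [25.9 83.5]
(117, 210) 0.097 [-26.5  90.7]
(552, 210) 0.097 [25.2 90.7]
(275, 280) 0.08 [-8.7 82.9]
(335, 5) 0.038 [ -0.7 123.9]
(75, 299) 0.12321052293636996 [-26.8  80.8]
(595, 299) 0.12321052293636996 [25.7 80.8]
(45, 480) 0.09 [-39.1  57.7]
(625, 480) 0.09 [37.9 57.7]
```

Request:
{"op": "arm_command", "data": {"motion": [{"x": 0,"y": 0,"z": -3,"rx": 0,"ry": 0,"rz": 0,"jaw": 45},{"x": 0,"y": 0,"z": -3,"rx": 0,"ry": 0,"rz": 0,"jaw": 45},{"x": 0,"y": 0,"z": -3,"rx": 0,"ry": 0,"rz": 0,"jaw": 45},{"x": 0,"y": 0,"z": -3,"rx": 0,"ry": 0,"rz": 0,"jaw": 45},{"x": 0,"y": 0,"z": -3,"rx": 0,"ry": 0,"rz": 0,"jaw": 45},{"x": 0,"y": 0,"z": -2,"rx": 0,"ry": 0,"rz": 0,"jaw": 45},{"x": 0,"y": 0,"z": 0,"rx": 0,"ry": 0,"rz": 0,"jaw": 45},{"x": 0,"y": 0,"z": 0,"rx": 0,"ry": 0,"rz": 0,"jaw": 45}]}}

```text
t: 19.8
position: [0.6414, 0.2231, 0.0912]
tool_rot: [1.126, 1.263, -1.124]
ft_force: [0.7, 0.2, -2.1]
width: 0.61
```

Run:
```python
from h import *
o=r.get_obs();f=r.grab_frame("wrist");save(f,"w16",(195,35,365,185),4)
print(o["t"],o["position"],turn(o,6.5),o["width"]*85.4,o["ft_force"])
```

```text
19.8 [0.64142491 0.22306556 0.09120458] [-0.11 -0.06 -0.04] 52.08744817714893 [ 0.72997166  0.19141382 -2.10318962]
```

View pics/w16.png

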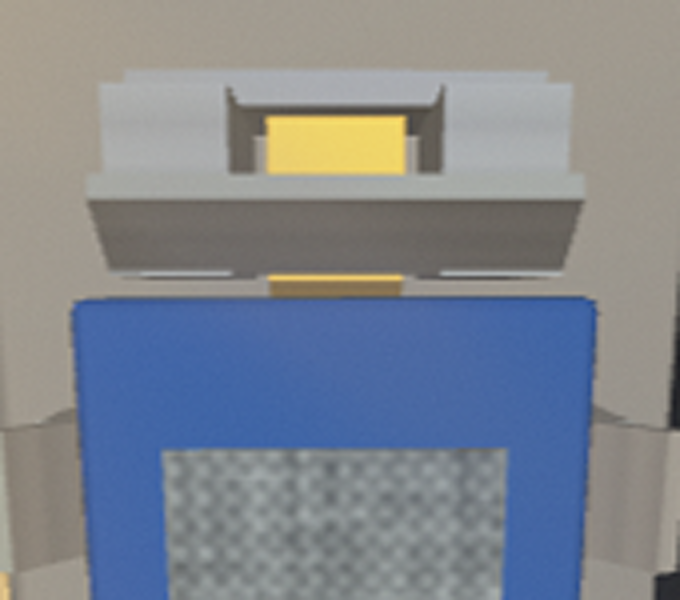

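Request:
{"op": "arm_command", "data": {"motion": [{"x": 0,"y": 0,"z": -3,"rx": 0,"ry": 0,"rz": 0,"jaw": 45},{"x": 0,"y": 0,"z": -3,"rx": 0,"ry": 0,"rz": 0,"jaw": 45},{"x": 0,"y": 0,"z": -3,"rx": 0,"ry": 0,"rz": 0,"jaw": 45},{"x": 0,"y": 0,"z": -2,"rx": 0,"ry": 0,"rz": 0,"jaw": 45},{"x": 0,"y": 0,"z": 0,"rx": 0,"ry": 0,"rz": 0,"jaw": 45},{"x": 0,"y": 0,"z": 0,"rx": 0,"ry": 0,"rz": 0,"jaw": 45},{"x": 0,"y": 0,"z": 0,"rx": 0,"ry": 0,"rz": 0,"jaw": 45},{"x": 0,"y": 0,"z": 0,"rx": 0,"ry": 0,"rz": 0,"jaw": 45}]}}

```text
t: 20.65
position: [0.6422, 0.2233, 0.0826]
tool_rot: [1.128, 1.261, -1.122]
ft_force: [-0.5, 0.1, -0.9]
width: 0.613
```

Run:
```python
from h import *
o=r.get_obs();f=r.grab_frame("wrist");save(f,"w17")
print(o["t"],o["position"],turn(o,6.5),o["width"]*85.4,o["ft_force"],o["wrist_torque"])
```

```text
20.65 [0.64215667 0.2232811  0.0825922 ] [-0.15  0.13 -0.04] 52.3272455786188 [-0.50004072  0.13862548 -0.91521415] [-0.02146126  0.05550471  0.02969653]
```

View pics/w17.png

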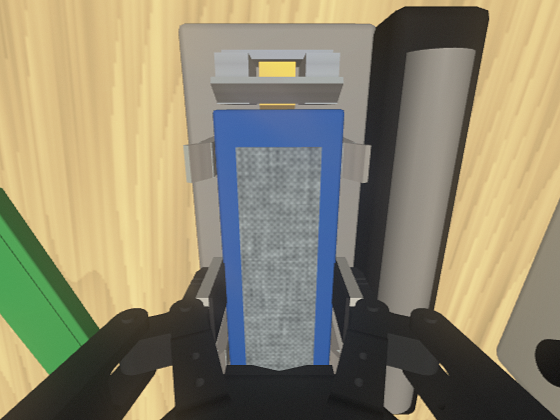

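Run:
```python
from h import *
f=r.grab_frame("wrist");T=np.array(f["tool_from_camera"]);fl=210/np.tan(np.radians(f["fov_y"])/2)
for uv in [(345,260),(358,308),(372,290),(440,318),(445,312),(490,375)]:
  for zt in (0,-.011):
    d=T[:3,:3]@np.array([(uv[0]-f["cx"])/fl,(uv[1]-f["cy"])/fl,1]);t=(zt-T[2,3])/d[2];print(uv,zt,(T[:3,3]+t*d).round(4))
```

```text
(345, 260) 0 [0.0104 0.0369 0.    ]
(345, 260) -0.011 [-0.0101  0.0319 -0.011 ]
(358, 308) 0 [-0.0326  0.0336 -0.    ]
(358, 308) -0.011 [-0.0474  0.029  -0.011 ]
(372, 290) 0 [-0.0191  0.0435  0.    ]
(372, 290) -0.011 [-0.0357  0.0376 -0.011 ]
(440, 318) 0 [-0.0391  0.0654  0.    ]
(440, 318) -0.011 [-0.053   0.0566 -0.011 ]
(445, 312) 0 [-0.0353  0.0694  0.    ]
(445, 312) -0.011 [-0.0497  0.0601 -0.011 ]
(490, 375) 0 [-0.067   0.0675  0.    ]
(490, 375) -0.011 [-0.0771  0.0584 -0.011 ]
```

Request:
{"op": "arm_command", "data": {"motion": [{"x": 0,"y": 0,"z": -3,"rx": 0,"ry": 0,"rz": 0,"jaw": 45},{"x": 0,"y": 0,"z": -3,"rx": 0,"ry": 0,"rz": 0,"jaw": 45},{"x": 0,"y": 0,"z": -3,"rx": 0,"ry": 0,"rz": 0,"jaw": 45},{"x": 0,"y": 0,"z": -3,"rx": 0,"ry": 0,"rz": 0,"jaw": 45},{"x": 0,"y": 0,"z": -3,"rx": 0,"ry": 0,"rz": 0,"jaw": 45},{"x": 0,"y": 0,"z": -2,"rx": 0,"ry": 0,"rz": 0,"jaw": 45},{"x": 0,"y": 0,"z": 0,"rx": 0,"ry": 0,"rz": 0,"jaw": 45},{"x": 0,"y": 0,"z": 0,"rx": 0,"ry": 0,"rz": 0,"jaw": 45}]}}

```text
t: 21.55
position: [0.6423, 0.2233, 0.0728]
tool_rot: [1.129, 1.259, -1.119]
ft_force: [-2.0, -0.7, 3.6]
width: 0.611
```

Run:
```python
from h import *
o=r.get_obs();f=r.grab_frame("wrist");save(f,"w18")
print(o["t"],o["position"],turn(o,6.5),o["width"]*85.4,o["ft_force"],o["wrist_torque"])
```

```text
21.55 [0.64228439 0.22330841 0.0727957 ] [-0.18  0.31 -0.05] 52.208165144672414 [-1.95899078 -0.69926665  3.6214604 ] [-0.1390014   0.48580319 -0.02028389]
```

View pics/w18.png

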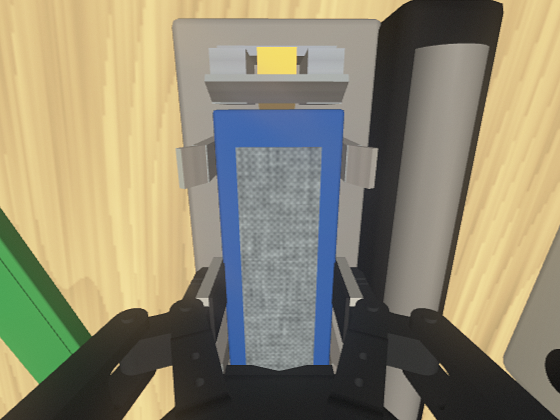

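Request:
{"op": "arm_command", "data": {"motion": [{"x": 0,"y": 0,"z": -4,"rx": 0,"ry": 0,"rz": 0,"jaw": 45},{"x": 0,"y": 0,"z": -4,"rx": 0,"ry": 0,"rz": 0,"jaw": 45},{"x": 0,"y": 0,"z": -4,"rx": 0,"ry": 0.1,"rz": 0,"jaw": 45},{"x": 0,"y": 0,"z": -4,"rx": 0,"ry": 0.1,"rz": 0,"jaw": 45},{"x": 0,"y": 0,"z": -4,"rx": 0,"ry": 0.1,"rz": 0,"jaw": 45},{"x": 0,"y": 0,"z": -3,"rx": 0,"ry": 0,"rz": 0,"jaw": 45},{"x": 0,"y": 0,"z": -1,"rx": 0,"ry": 0,"rz": 0,"jaw": 45},{"x": 0,"y": 0,"z": -1,"rx": 0,"ry": 0,"rz": 0,"jaw": 45}]}}

```text
t: 22.4
position: [0.6427, 0.2235, 0.0716]
tool_rot: [1.132, 1.257, -1.115]
ft_force: [-3.4, -0.8, 6.0]
width: 0.608
```

Run:
```python
from h import *
o=r.get_obs();f=r.grab_frame("wrist");save(f,"w19")
print(o["t"],o["position"],turn(o,6.5),o["width"]*85.4,o["ft_force"],o["wrist_torque"])
```

```text
22.4 [0.64269624 0.22349558 0.07155289] [-0.27  0.55 -0.07] 51.90893825408581 [-3.37690981 -0.75504712  5.97767033] [-0.13617513  0.62369007  0.02571553]
```

View pics/w19.png

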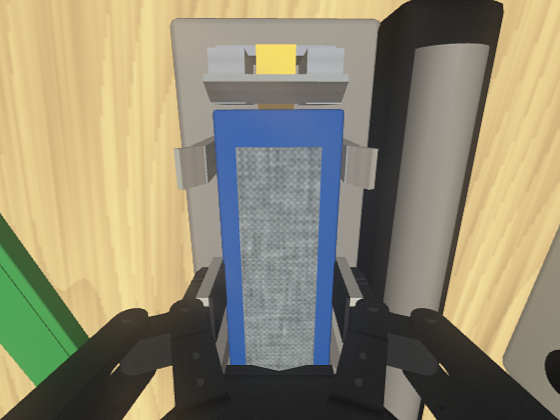

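Request:
{"op": "arm_command", "data": {"motion": [{"x": -1,"y": 0,"z": -6,"rx": 0,"ry": 0.3,"rz": 0,"jaw": 45},{"x": -1,"y": 0,"z": -7,"rx": 0,"ry": 0.3,"rz": 0,"jaw": 45},{"x": -1,"y": 0,"z": -8,"rx": 0,"ry": 0.4,"rz": 0,"jaw": 45},{"x": -1,"y": 0,"z": -8,"rx": 0,"ry": 0.4,"rz": 0,"jaw": 45},{"x": -1,"y": 0,"z": -8,"rx": 0,"ry": 0.4,"rz": 0,"jaw": 45},{"x": -1,"y": 0,"z": -8,"rx": 0,"ry": 0.4,"rz": 0,"jaw": 45},{"x": -1,"y": 0,"z": -8,"rx": 0,"ry": 0.4,"rz": 0,"jaw": 45},{"x": -1,"y": 0,"z": -8,"rx": 0,"ry": 0.4,"rz": 0,"jaw": 45}]}}

```text
t: 23.25
position: [0.6431, 0.2238, 0.0708]
tool_rot: [1.13, 1.271, -1.121]
ft_force: [-12.3, -3.9, 25.9]
width: 0.612
```

Run:
```python
from h import *
o=r.get_obs();f=r.grab_frame("wrist");save(f,"w20")
print(o["t"],o["position"],turn(o,6.5),o["width"]*85.4,o["ft_force"],o["wrist_torque"])
```

```text
23.25 [0.64307617 0.22382043 0.0708049 ] [-0.56 -0.18 -0.1 ] 52.24909203205946 [-12.26983615  -3.85516818  25.91003669] [-0.72220137  1.96202659 -0.00956127]
```

View pics/w20.png

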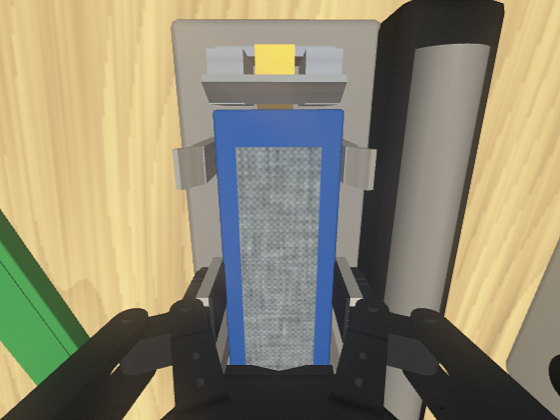

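Run:
```python
from h import *
f=r.grab_frame("scene");save(f,"s20",(280,230,400,320),6)
f=r.grab_frame("top");save(f,"t20",(140,115,260,205),6)
f=r.grab_frame("wrist");save(f,"w20b",(180,30,400,190),3.6)
```

```text
(no output)
```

View pics/s20.png

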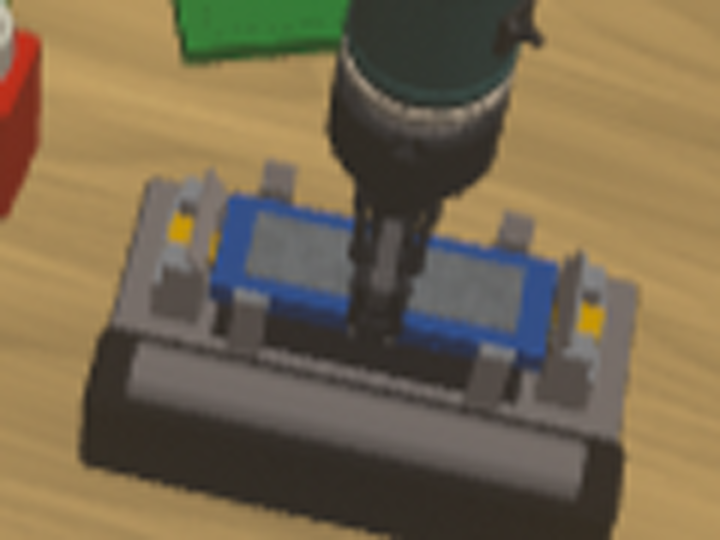

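View pics/t20.png

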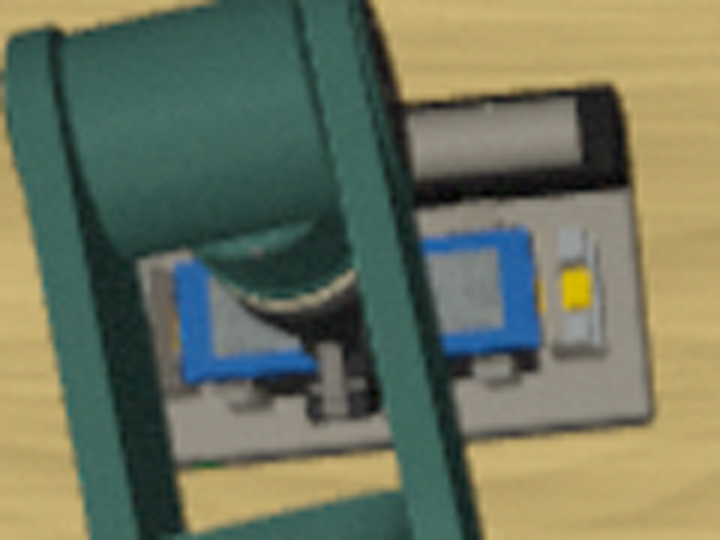

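View pics/w20b.png

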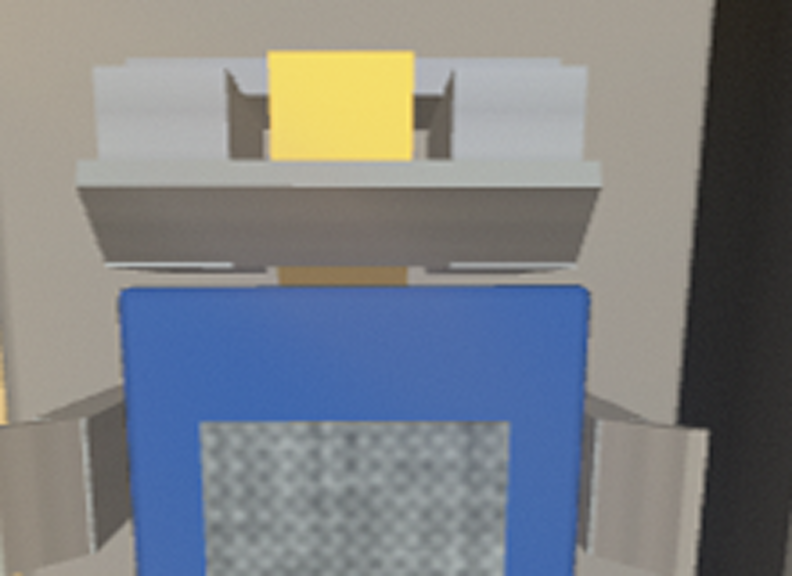

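Request:
{"op": "arm_command", "data": {"motion": [{"x": 0,"y": 0,"z": 2,"rx": 0.2,"ry": 0,"rz": 0,"jaw": 45},{"x": -0.5,"y": 0,"z": 3,"rx": 0.2,"ry": 0,"rz": 0,"jaw": 45},{"x": -0.5,"y": 0,"z": 3,"rx": 0,"ry": 0,"rz": 0,"jaw": 45},{"x": -0.5,"y": 0,"z": 2,"rx": 0,"ry": 0,"rz": 0,"jaw": 45},{"x": 0,"y": 0,"z": 0,"rx": 0,"ry": 0,"rz": 0,"jaw": 45},{"x": 0,"y": 0,"z": 0,"rx": 0,"ry": 0,"rz": 0,"jaw": 45},{"x": 0,"y": 0,"z": 0,"rx": 0,"ry": 0,"rz": 0,"jaw": 45},{"x": 0,"y": 0,"z": 0,"rx": 0,"ry": 0,"rz": 0,"jaw": 45}]}}

```text
t: 24.25
position: [0.643, 0.2239, 0.0807]
tool_rot: [1.137, 1.272, -1.115]
ft_force: [-0.4, -0.5, 2.4]
width: 0.613
```

Run:
```python
from h import *
o=r.get_obs();f=r.grab_frame("wrist");save(f,"w21")
print(o["t"],o["position"],turn(o,6.5),o["width"]*85.4,o["ft_force"],o["wrist_torque"])
```

```text
24.25 [0.64302344 0.22387314 0.0806709 ] [-0.97  0.05 -0.1 ] 52.377849103325275 [-0.3649981  -0.49616207  2.40495331] [-0.12398086  0.07293061  0.00604431]
```

View pics/w21.png

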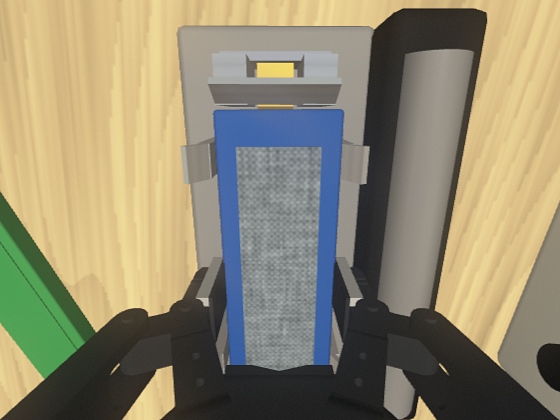

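Request:
{"op": "arm_command", "data": {"motion": [{"x": -0.8,"y": 0,"z": 1,"rx": -0.5,"ry": 0,"rz": 0,"jaw": 45},{"x": -0.8,"y": 0,"z": 0.5,"rx": -0.4,"ry": 0,"rz": 0,"jaw": 45},{"x": 0,"y": 0,"z": 0,"rx": 0,"ry": 0,"rz": 0,"jaw": 60},{"x": 0,"y": 0,"z": 0,"rx": 0,"ry": 0,"rz": 0,"jaw": 61},{"x": 0,"y": 0,"z": 0,"rx": 0,"ry": 0,"rz": 0,"jaw": 61},{"x": 0,"y": 0,"z": 0,"rx": 0,"ry": 0,"rz": 0,"jaw": 61},{"x": 0,"y": 0,"z": 0,"rx": 0,"ry": 0,"rz": 0,"jaw": 61},{"x": 0,"y": 0,"z": 0,"rx": 0,"ry": 0,"rz": 0,"jaw": 61}]}}

```text
t: 25.1
position: [0.6401, 0.2239, 0.0797]
tool_rot: [1.122, 1.263, -1.126]
ft_force: [0.4, 0.3, 0.0]
width: 0.712
```

Run:
```python
from h import *
o=r.get_obs();f=r.grab_frame("wrist");save(f,"w22")
print(o["t"],o["position"],turn(o,6.5),o["width"]*85.4,o["ft_force"],o["wrist_torque"])
```

```text
25.1 [0.64011013 0.22389957 0.07972167] [ 0.03 -0.17 -0.1 ] 60.778566212339776 [0.43935053 0.33427594 0.03471199] [0.00844069 0.0028472  0.03454662]
```

View pics/w22.png

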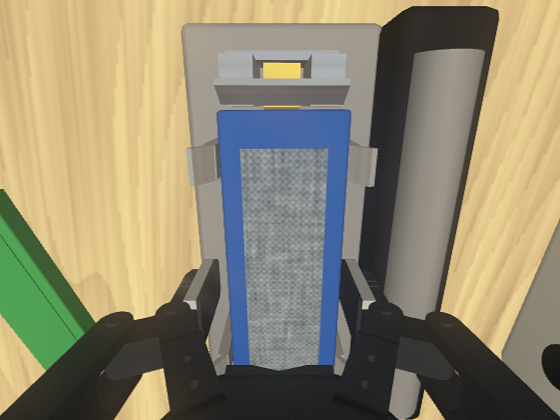

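Request:
{"op": "arm_command", "data": {"motion": [{"x": 0,"y": 0,"z": 5,"rx": 0,"ry": 0,"rz": 0,"jaw": 61},{"x": 0,"y": 0,"z": 10,"rx": 0,"ry": 0,"rz": 0,"jaw": 61},{"x": 0,"y": 0,"z": 10,"rx": 0,"ry": 0,"rz": 0,"jaw": 61},{"x": 0,"y": 0,"z": 10,"rx": 0,"ry": 0,"rz": 0,"jaw": 61},{"x": 0.5,"y": 0,"z": 5,"rx": 0,"ry": 0,"rz": 0,"jaw": 40},{"x": 0,"y": 0,"z": 0,"rx": 0,"ry": 0,"rz": 0,"jaw": 0},{"x": 0,"y": 0,"z": 0,"rx": 0,"ry": 0,"rz": 0,"jaw": 0},{"x": 0,"y": 0,"z": 0,"rx": 0,"ry": 0,"rz": 0,"jaw": 0}]}}

```text
t: 25.95
position: [0.6416, 0.224, 0.1259]
tool_rot: [1.125, 1.261, -1.123]
ft_force: [0.1, -0.1, -0.1]
width: 0.032
```

Request:
{"op": "arm_command", "data": {"motion": [{"x": 0,"y": 0,"z": 0,"rx": 0,"ry": 0,"rz": 0,"jaw": 0},{"x": 0,"y": 0,"z": 0,"rx": 0,"ry": 0,"rz": 0,"jaw": 0},{"x": 0,"y": 0,"z": 0,"rx": 0,"ry": 0,"rz": 0,"jaw": 0},{"x": 0,"y": 0,"z": 0,"rx": 0,"ry": 0,"rz": 0,"jaw": 0},{"x": 0,"y": 0,"z": 0,"rx": 0,"ry": 0,"rz": 0,"jaw": 0},{"x": 0,"y": 0,"z": 0,"rx": 0,"ry": 0,"rz": 0,"jaw": 0},{"x": 0,"y": 0,"z": 0,"rx": 0,"ry": 0,"rz": 0,"jaw": 0},{"x": 0,"y": 0,"z": 0,"rx": 0,"ry": 0,"rz": 0,"jaw": 0}]}}

```text
t: 26.75
position: [0.6405, 0.2238, 0.1233]
tool_rot: [1.122, 1.263, -1.126]
ft_force: [-0.3, -0.6, -0.5]
width: -0.001
```

Run:
```python
from h import *
o=r.get_obs();f=r.grab_frame("wrist");save(f,"w23");c=cam(f,o)
print(o["t"],o["position"],turn(o,6.5),o["width"]*85.4,o["ft_force"],o["wrist_torque"])
for d in r.pinpoint("wrist","cassette_mid")[:1]: print(d["conf"],ray(c,d["location"],.088))
```

```text
26.75 [0.64048773 0.22376579 0.12331793] [ 0.03 -0.18 -0.09] -0.08903535865212543 [-0.29749293 -0.61317667 -0.46487051] [-0.04205649 -0.04300212  0.02179199]
0.82 [0.5003963  0.18984337 0.088     ]
```

View pics/w23.png

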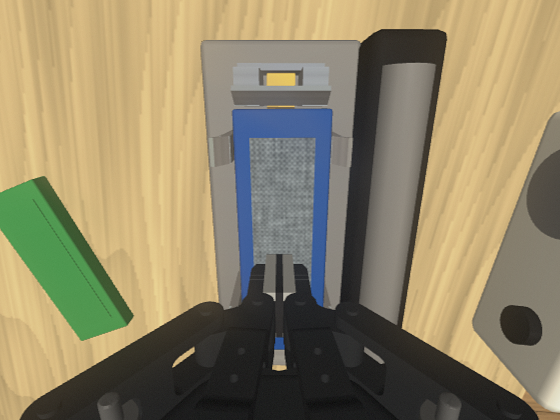

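```bash
sed -i 's/p,z=eval(s).*/p,z=eval(s)/; s/g(p),z/p,z/' g.py; python3 g.py '((233,110),.096)' '((332,109),.096)' '((243,270),.096)' '((326,270),.096)' '((234,101),.086)' '((329,101),.086)'
```

```text
(233, 110) 0.096 [-24.9  80.1]
(332, 109) 0.096 [27.7 80.7]
(243, 270) 0.096 [-23.1 -16.1]
(326, 270) 0.096 [ 29.4 -16. ]
(234, 101) 0.086 [-25.5  84.8]
(329, 101) 0.086 [27.4 84.8]
```

Request:
{"op": "arm_command", "data": {"motion": [{"x": 1,"y": 0.2,"z": -4,"rx": 0,"ry": 0,"rz": 0,"jaw": 0},{"x": 0.5,"y": 0,"z": -4,"rx": 0,"ry": 0,"rz": 0,"jaw": 0},{"x": 0,"y": 0,"z": -4,"rx": 0,"ry": 0,"rz": 0,"jaw": 0},{"x": 0,"y": 0,"z": -4,"rx": 0,"ry": 0,"rz": 0,"jaw": 0},{"x": 0,"y": 0,"z": -4,"rx": 0,"ry": 0,"rz": 0,"jaw": 0},{"x": 0,"y": 0,"z": -3,"rx": 0,"ry": 0,"rz": 0,"jaw": 0},{"x": 0,"y": 0,"z": 0,"rx": 0,"ry": 0,"rz": 0,"jaw": 0},{"x": 0,"y": 0,"z": 0,"rx": 0,"ry": 0,"rz": 0,"jaw": 0}]}}

```text
t: 27.7
position: [0.6416, 0.2238, 0.0972]
tool_rot: [1.121, 1.264, -1.128]
ft_force: [0.2, 1.0, 0.4]
width: 0.0
```

Run:
```python
from h import *
o=r.get_obs();f=r.grab_frame("wrist");save(f,"w24");c=cam(f,o)
print(o["t"],o["position"],turn(o,6.5),o["width"]*85.4,o["ft_force"],o["wrist_torque"])
```

```text
27.7 [0.64162075 0.22384569 0.09724936] [ 0.05 -0.27 -0.1 ] 0.030879857512474497 [0.2146716  0.98028174 0.39997911] [ 0.01400795 -0.00812736  0.04759821]
```

View pics/w24.png

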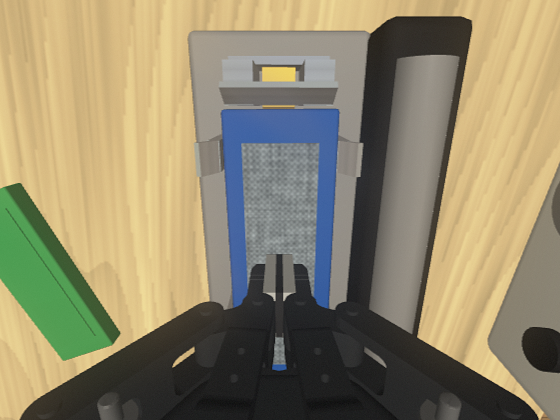

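Just above the cassette top (z 97 mm) and centred. Now pushing down.

Request:
{"op": "arm_command", "data": {"motion": [{"x": 0,"y": 0,"z": -4,"rx": 0,"ry": 0,"rz": 0,"jaw": 0},{"x": 0,"y": 0,"z": -4,"rx": 0,"ry": 0,"rz": 0,"jaw": 0},{"x": 0,"y": 0,"z": -4,"rx": 0,"ry": 0,"rz": 0,"jaw": 0},{"x": 0,"y": 0,"z": -4,"rx": 0,"ry": 0,"rz": 0,"jaw": 0},{"x": 0,"y": 0,"z": -4,"rx": 0,"ry": 0,"rz": 0,"jaw": 0},{"x": 0,"y": 0,"z": -4,"rx": 0,"ry": 0,"rz": 0,"jaw": 0},{"x": 0,"y": 0,"z": -4,"rx": 0,"ry": 0,"rz": 0,"jaw": 0},{"x": 0,"y": 0,"z": -4,"rx": 0,"ry": 0,"rz": 0,"jaw": 0}]}}

```text
t: 28.55
position: [0.6425, 0.2241, 0.0848]
tool_rot: [1.127, 1.258, -1.119]
ft_force: [-7.3, -2.6, 14.1]
width: 0.001
```

Run:
```python
from h import *
o=r.get_obs();f=r.grab_frame("wrist");save(f,"w25");c=cam(f,o)
print(o["t"],o["position"],turn(o,6.5),o["width"]*85.4,o["ft_force"],o["wrist_torque"])
```

```text
28.55 [0.6424521  0.22406583 0.08480133] [-0.05  0.34 -0.12] 0.04375650312833473 [-7.27810794 -2.56286399 14.09008608] [-0.34192864  1.11971383 -0.0132373 ]
```

View pics/w25.png

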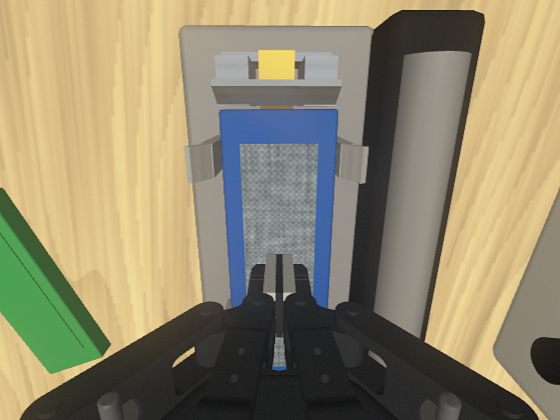

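Request:
{"op": "arm_command", "data": {"motion": [{"x": -1.5,"y": -0.5,"z": -4,"rx": 0,"ry": 0,"rz": 0,"jaw": 0},{"x": -2.5,"y": -0.7,"z": -5,"rx": 0,"ry": 0,"rz": 0,"jaw": 0},{"x": -3,"y": -0.9,"z": -6,"rx": 0,"ry": 0,"rz": 0,"jaw": 0},{"x": -3,"y": -0.9,"z": -6,"rx": 0,"ry": 0,"rz": 0,"jaw": 0},{"x": -3,"y": -0.9,"z": -6,"rx": 0,"ry": 0,"rz": 0,"jaw": 0},{"x": -3,"y": -0.9,"z": -6,"rx": 0,"ry": 0,"rz": 0,"jaw": 0},{"x": -3,"y": -0.9,"z": -6,"rx": 0,"ry": 0,"rz": 0,"jaw": 0},{"x": -3,"y": -0.9,"z": -6,"rx": 0,"ry": 0,"rz": 0,"jaw": 0}]}}

```text
t: 29.4
position: [0.6423, 0.224, 0.085]
tool_rot: [1.174, 1.213, -1.055]
ft_force: [-2.7, -0.4, 14.1]
width: 0.0
```

Run:
```python
from h import *
o=r.get_obs();f=r.grab_frame("wrist");save(f,"w26");c=cam(f,o)
print(o["t"],o["position"],turn(o,6.5),o["width"]*85.4,o["ft_force"],o["wrist_torque"])
f=r.grab_frame("top");save(f,"t26",(140,115,260,205),6)
f=r.grab_frame("scene");save(f,"s26",(280,230,400,320),6)
```

```text
29.4 [0.64228079 0.22400747 0.08502896] [-1.23  4.69 -0.16] 0.015246995706368241 [-2.67381054 -0.4256652  14.10075993] [-0.03218278  0.23429764 -0.00277817]
```

View pics/w26.png

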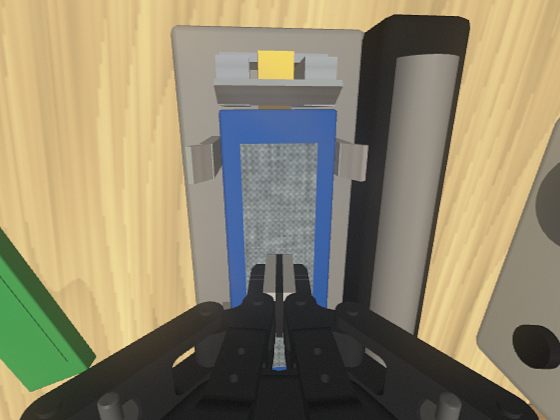

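View pics/s26.png

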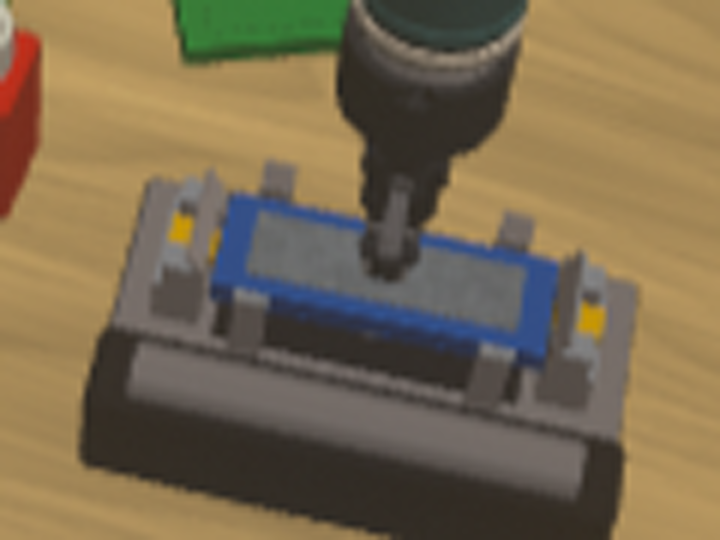

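View pics/t26.png

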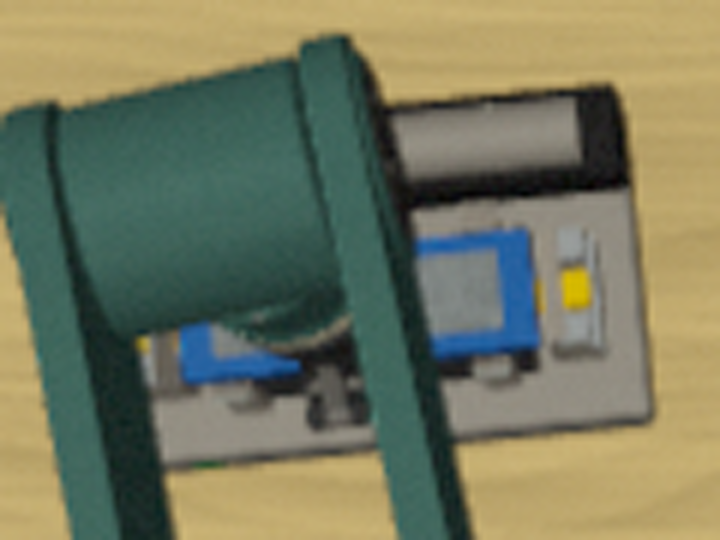

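Request:
{"op": "arm_command", "data": {"motion": [{"x": 0,"y": 0,"z": 3,"rx": 0,"ry": 0,"rz": 0,"jaw": 0},{"x": 0,"y": 0,"z": 5,"rx": -0.3,"ry": 1,"rz": 0,"jaw": 0},{"x": 0,"y": 0,"z": 4,"rx": -0.4,"ry": 1.2,"rz": 0,"jaw": 0},{"x": 0,"y": 0,"z": 2,"rx": -0.3,"ry": 1.2,"rz": 0,"jaw": 0},{"x": 0,"y": 0,"z": 0,"rx": -0.2,"ry": 1,"rz": 0,"jaw": 0},{"x": 0,"y": 0,"z": 0,"rx": 0,"ry": 0,"rz": 0,"jaw": 0},{"x": 0,"y": 0,"z": 0,"rx": 0,"ry": 0,"rz": 0,"jaw": 0},{"x": 0,"y": 0,"z": 0,"rx": 0,"ry": 0,"rz": 0,"jaw": 0}]}}

```text
t: 30.35
position: [0.6431, 0.2243, 0.1011]
tool_rot: [1.127, 1.257, -1.118]
ft_force: [0.1, 0.4, -0.0]
width: -0.001
```

Run:
```python
from h import *
o=r.get_obs();f=r.grab_frame("wrist");save(f,"w27",(180,30,400,330),2);c=cam(f,o)
print(o["t"],o["position"],turn(o,6.5),o["width"]*85.4,o["ft_force"],o["wrist_torque"])
```

```text
30.35 [0.64311207 0.22430542 0.10108783] [-0.07  0.4  -0.17] -0.04690086006607621 [ 0.1084406   0.40503976 -0.02521114] [-0.03862607  0.03684018  0.04539179]
```

View pics/w27.png

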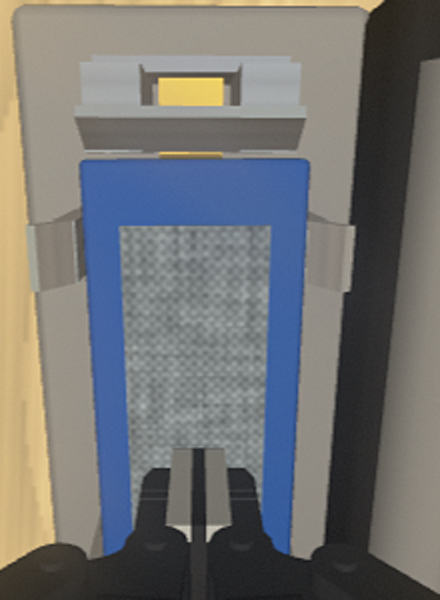

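Request:
{"op": "arm_command", "data": {"motion": [{"x": -1,"y": -0.5,"z": -4,"rx": 0,"ry": 0.2,"rz": 0,"jaw": 0},{"x": -1,"y": -0.2,"z": -5,"rx": 0,"ry": 0.3,"rz": 0,"jaw": 0},{"x": -1,"y": -0.3,"z": -6,"rx": 0,"ry": 0.4,"rz": 0,"jaw": 0},{"x": -2,"y": -0.6,"z": -7,"rx": -0.1,"ry": 0.6,"rz": 0,"jaw": 0},{"x": -2.5,"y": -0.8,"z": -8,"rx": -0.2,"ry": 0.8,"rz": 0,"jaw": 0},{"x": -2.5,"y": -0.8,"z": -9,"rx": -0.2,"ry": 0.8,"rz": 0,"jaw": 0},{"x": -2.5,"y": -0.8,"z": -9,"rx": -0.2,"ry": 0.8,"rz": 0,"jaw": 0},{"x": -2.5,"y": -0.8,"z": -9,"rx": -0.2,"ry": 0.8,"rz": 0,"jaw": 0}]}}

```text
t: 31.2
position: [0.6422, 0.2238, 0.0844]
tool_rot: [1.112, 1.281, -1.14]
ft_force: [-5.2, -0.6, 23.3]
width: 0.0
```

Run:
```python
from h import *
o=r.get_obs();f=r.grab_frame("wrist");save(f,"w28",(180,30,400,330),2);c=cam(f,o)
print(o["t"],o["position"],turn(o,6.5),o["width"]*85.4,o["ft_force"],o["wrist_torque"])
```

```text
31.2 [0.64217683 0.22378009 0.08441556] [-0.01 -1.42 -0.2 ] 0.03844841511888847 [-5.18540668 -0.58560291 23.26389062] [-0.22723757  0.96823085  0.04606018]
```

View pics/w28.png

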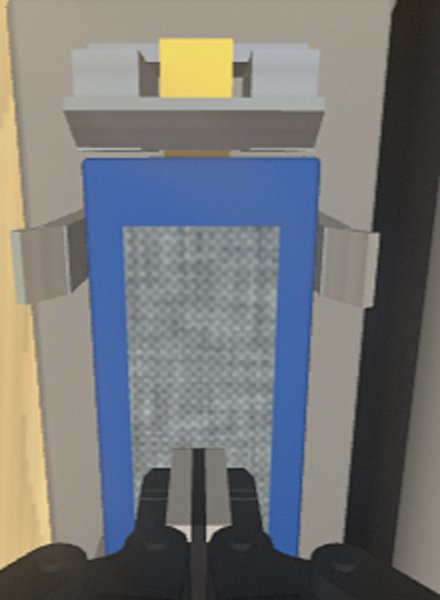

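```bash
python3 g.py '((221,108.7),.0844)' '((339.5,108.7),.0844)' '((217,105),.086)' '((338,105),.086)' '((212.5,79.5),.097)' '((342,79.5),.097)' '((278,49.5),.09)' '((278,78),.09)'
python3 - <<'E'
from h import *
f=r.grab_frame("top");c=cam(f)
m=lambda p,z:ray(c,(p[0]/6+140-.4,p[1]/6+115-.4),z)
a=np.radians(6.5);Rm=np.array([[np.cos(a),-np.sin(a),0],[np.sin(a),np.cos(a),0],[0,0,1]])
o=r.get_obs()["position"]
for p,z in [((530,230),.085),((541,348),.085),((183,383),.085),((553,230),.097),((601,350),.097),((557,350),.097)]: print(p,((Rm.T@(m(p,z)-o))[:2]*1000).round(1))
save(f,"t28",(190,135,260,185),10)
f=r.grab_frame("scene");save(f,"s28a",(300,250,350,290),14);save(f,"s28b",(355,260,400,300),14)
E
```

```text
(221, 108.7) 0.0844 [-26.5  80.9]
(339.5, 108.7) 0.0844 [26.4 81.1]
(217, 105) 0.086 [-27.9  82.5]
(338, 105) 0.086 [25.3 82.6]
(212.5, 79.5) 0.097 [-26.7  92. ]
(342, 79.5) 0.097 [24.6 92. ]
(278, 49.5) 0.09 [ -0.9 103.8]
(278, 78) 0.09 [-0.8 93.2]
(530, 230) [ 27.  -80.5]
(541, 348) [-27.1 -80.5]
(183, 383) [-27.   79.7]
(553, 230) [ 23.2 -91.7]
(601, 350) [ -32.8 -107.9]
(557, 350) [-30.9 -88.5]
```

View pics/t28.png

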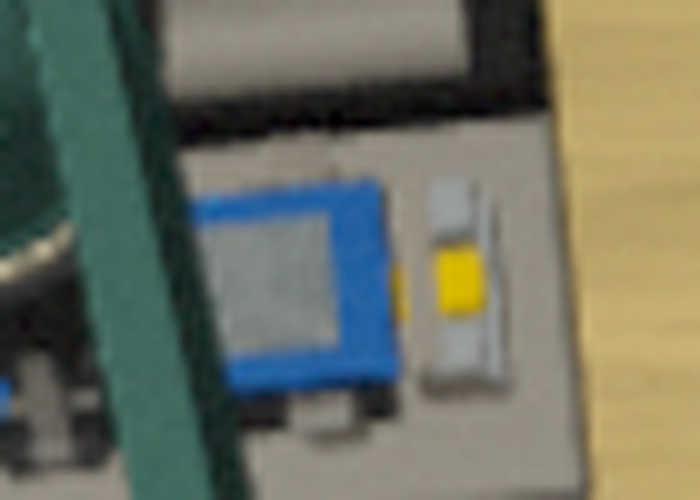

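View pics/s28a.png

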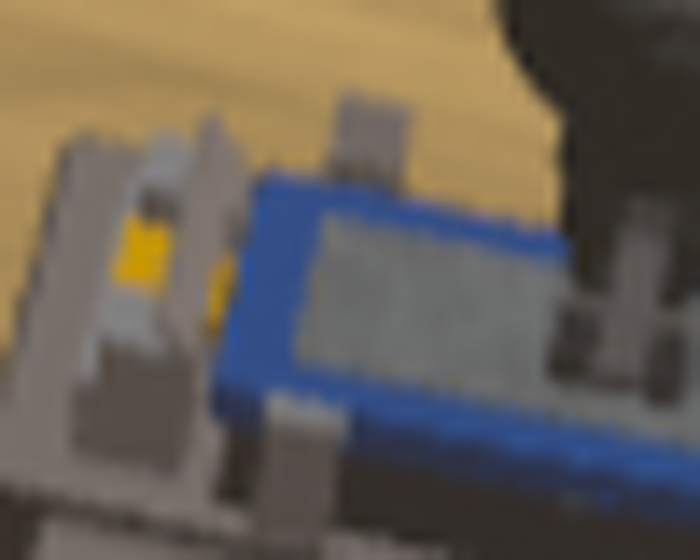

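View pics/s28b.png

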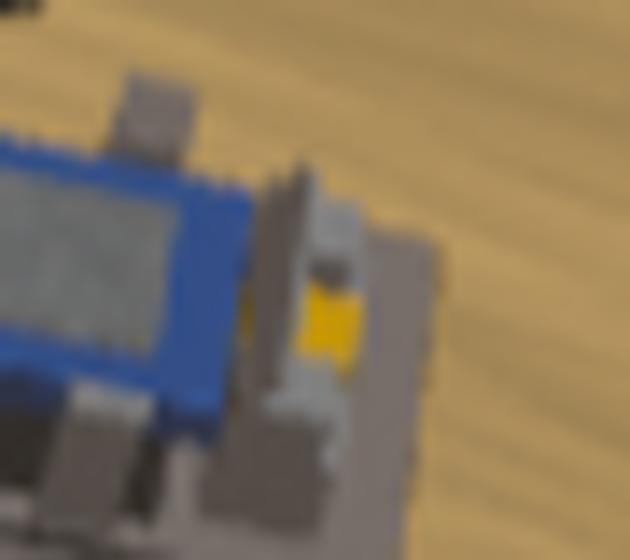

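```bash
python3 g.py '((186,163),.097)' '((369,163),.097)' '((213.5,160),.086)' '((339,160),.086)' '((223,160),.0844)' '((339,160),.0844)'
python3 - <<'E'
from h import *
f=r.grab_frame("wrist");o=r.get_obs();print(o["t"],o["position"],o["ft_force"]);save(f,"w28z",(180,40,380,190),4)
E
```

```text
(186, 163) 0.097 [-40.4  58.6]
(369, 163) 0.097 [38.3 59.1]
(213.5, 160) 0.086 [-31.   58.1]
(339, 160) 0.086 [27.3 58.5]
(223, 160) 0.0844 [-26.9  57.9]
(339, 160) 0.0844 [27.6 58.3]
31.5 [0.642178   0.22379186 0.08438173] [-6.10383431 -1.54114853 23.96518577]
```

View pics/w28z.png

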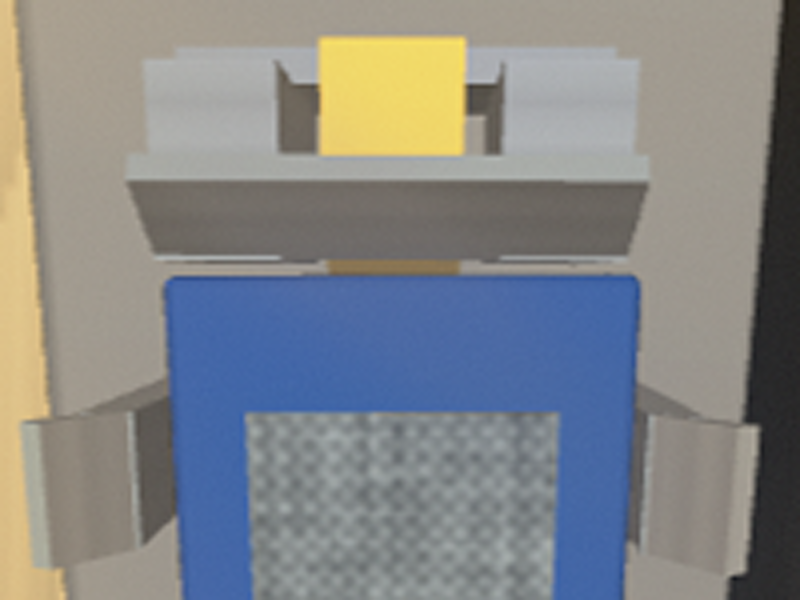

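Request:
{"op": "arm_command", "data": {"motion": [{"x": -2,"y": -3,"z": -8,"rx": 0,"ry": 0.4,"rz": 0,"jaw": 0},{"x": -3,"y": -4,"z": -8,"rx": 0,"ry": 0.4,"rz": 0,"jaw": 0},{"x": -3,"y": -5,"z": -8,"rx": 0,"ry": 0.4,"rz": 0,"jaw": 0},{"x": -3,"y": -5,"z": -9,"rx": 0,"ry": 0.4,"rz": 0,"jaw": 0},{"x": -2,"y": -2,"z": -9,"rx": 0,"ry": 0.4,"rz": 0,"jaw": 0},{"x": -2,"y": 2,"z": -9,"rx": 0,"ry": 0.4,"rz": 0,"jaw": 0},{"x": -2,"y": 0,"z": -9,"rx": 0,"ry": 0.4,"rz": 0,"jaw": 0},{"x": -2,"y": -1,"z": -9,"rx": 0,"ry": 0.4,"rz": 0,"jaw": 0}]}}

```text
t: 32.3
position: [0.6423, 0.223, 0.0845]
tool_rot: [1.147, 1.296, -1.096]
ft_force: [-6.2, -0.0, 25.9]
width: -0.0
```

Run:
```python
from h import *
o=r.get_obs();f=r.grab_frame("wrist");save(f,"w29",(180,30,400,330),2);c=cam(f,o)
print(o["t"],o["position"],turn(o,6.5),o["width"]*85.4,o["ft_force"],o["wrist_torque"],o["q"].round(2))
```

```text
32.3 [0.64232655 0.22297801 0.08446956] [-2.41 -0.08 -0.65] -0.04203362814195037 [-6.17750849 -0.04842848 25.85171604] [-0.11835233  1.30078125 -0.04487873] [0.23 0.43 1.24 0.04 1.46 0.1 ]
```

View pics/w29.png

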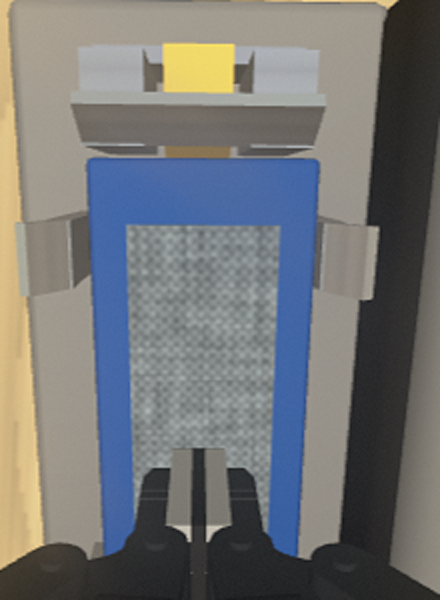

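Run:
```python
import cv2
im=cv2.imread("pics/scene0.png")
cv2.imwrite("pics/s0m.png",cv2.resize(im[255:325,290:390],None,fx=8,fy=8,interpolation=cv2.INTER_CUBIC))
im=cv2.imread("pics/s14.png");cv2.imwrite("pics/s14z.png",cv2.resize(im[200:350,180:600],None,fx=1.8,fy=1.8))
```

```text
(no output)
```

View pics/s0m.png

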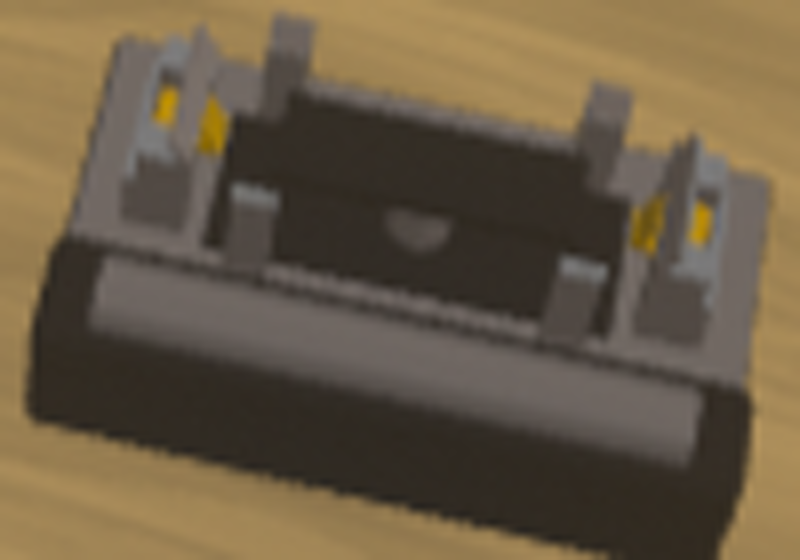

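View pics/s14z.png

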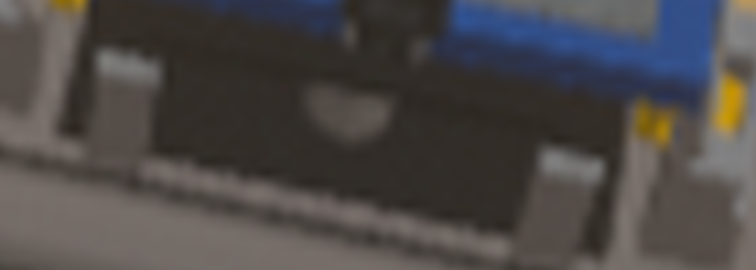

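Run:
```python
from h import *
ct=cam(r.grab_frame("top"));cs=cam(r.grab_frame("scene"))
import scipy.optimize as so
def tri(a,b):
    f=lambda p:np.r_[proj(ct,p)-a,proj(cs,p)-b]
    s=so.least_squares(f,[.64,.2,.08]);return s.x.round(4),s.fun.round(1)
print("-y+x",tri((228.4,153.1),(315.4,277.4)))
print("-y-x",tri((229.7,173.3),(318.6,262.2)))
print("+y-x",tri((183/6+140-.4,383/6+115-.4),(252/14+355-.5,188/14+260-.5)))
o=r.get_obs();a=np.radians(6.5);Rm=np.array([[np.cos(a),-np.sin(a),0],[np.sin(a),np.cos(a),0],[0,0,1]])
c0=np.array([.6422,.2238,.0844])
for p in [(.027,-.08,0),(-.027,-.08,0),(-.027,.08,0)]: print((c0+Rm@p).round(4))
```

```text
-y+x (array([0.6785, 0.1481, 0.079 ]), array([-0.7,  0.2, -0.8, -0. ]))
-y-x (array([0.6238, 0.1421, 0.0765]), array([-0.1,  0. , -0.2, -0. ]))
+y-x (array([0.6067, 0.2997, 0.0835]), array([ 0.2, -0.1,  0.2, -0. ]))
[0.6781 0.1474 0.0844]
[0.6244 0.1413 0.0844]
[0.6063 0.3002 0.0844]
```

Request:
{"op": "arm_command", "data": {"motion": [{"x": 0,"y": 0,"z": 3,"rx": 0,"ry": 0,"rz": 0,"jaw": 0},{"x": 0,"y": 0,"z": 7,"rx": -0.6,"ry": 0,"rz": -0.2,"jaw": 0},{"x": 0,"y": 0,"z": 8,"rx": -0.6,"ry": 0,"rz": -0.2,"jaw": 0},{"x": -1,"y": 8,"z": 3,"rx": -0.6,"ry": 0,"rz": -0.2,"jaw": 0},{"x": -1,"y": 8,"z": 0,"rx": -0.5,"ry": 0,"rz": 0,"jaw": 0},{"x": -1,"y": 8,"z": 0,"rx": 0,"ry": 0,"rz": 0,"jaw": 0},{"x": -1,"y": 8,"z": 0,"rx": 0,"ry": 0,"rz": 0,"jaw": 0},{"x": 0,"y": 0,"z": 0,"rx": 0,"ry": 0,"rz": 0,"jaw": 0}]}}

```text
t: 33.25
position: [0.6362, 0.2587, 0.1057]
tool_rot: [1.121, 1.264, -1.129]
ft_force: [-0.3, -0.3, -0.1]
width: 0.002
```

Run:
```python
from h import *
o=r.get_obs();f=r.grab_frame("wrist");save(f,"w30");c=cam(f,o)
print(o["t"],o["position"],turn(o,6.5),o["ft_force"],o["wrist_torque"])
f=r.grab_frame("scene");save(f,"s30",(280,230,400,320),6)
f=r.grab_frame("top");save(f,"t30",(140,115,260,205),6)
```

```text
33.25 [0.63617345 0.25867424 0.10570994] [ 0.1  -0.3  -0.06] [-0.34207245 -0.30595504 -0.06032307] [-0.00970555 -0.00391472  0.02763078]
```

View pics/w30.png

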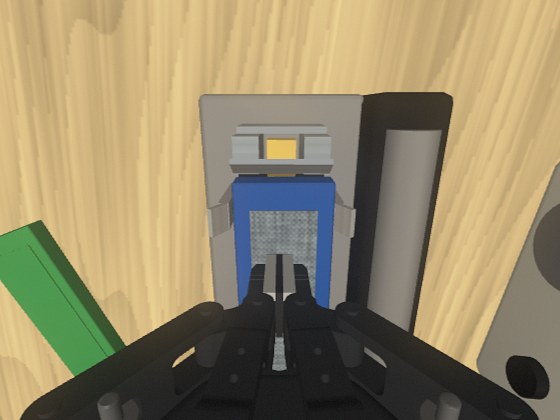

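View pics/s30.png

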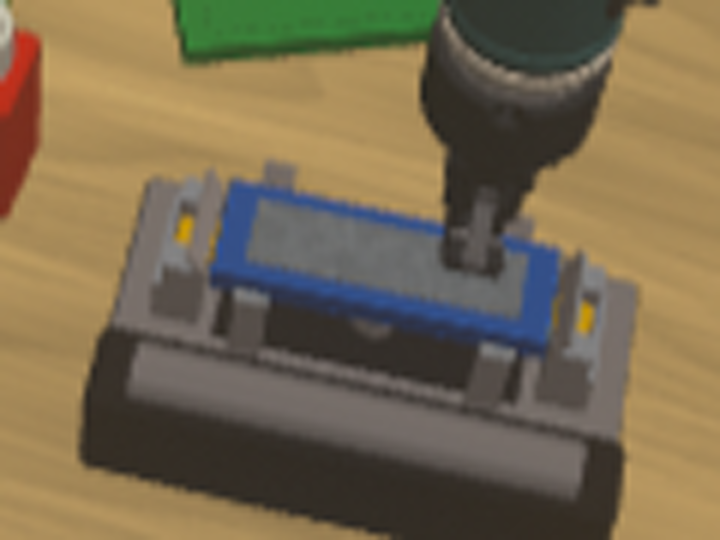

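View pics/t30.png

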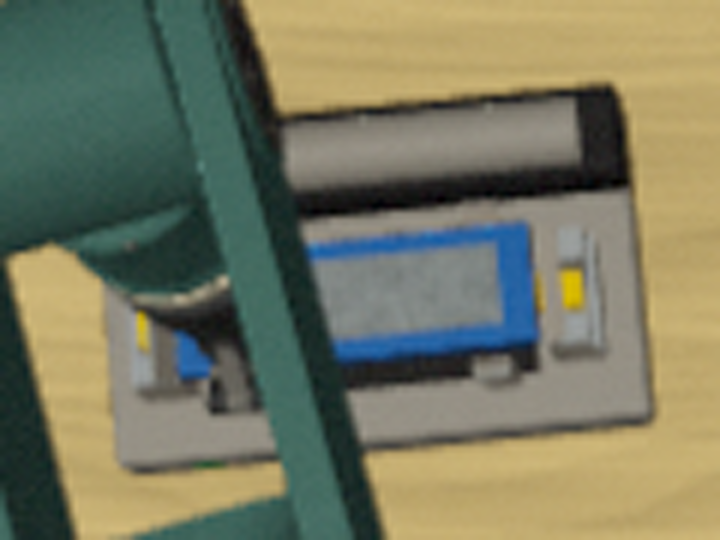

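Request:
{"op": "arm_command", "data": {"motion": [{"x": 0,"y": 0.5,"z": -4,"rx": 0,"ry": 0,"rz": 0,"jaw": 0},{"x": 0,"y": 0.5,"z": -5,"rx": 0,"ry": 0,"rz": 0,"jaw": 0},{"x": -1,"y": 0,"z": -6,"rx": 0,"ry": 0.3,"rz": 0,"jaw": 0},{"x": -1,"y": 0,"z": -6,"rx": 0,"ry": 0.4,"rz": 0,"jaw": 0},{"x": -2,"y": 0,"z": -6,"rx": 0,"ry": 0.5,"rz": 0,"jaw": 0},{"x": -2,"y": 0,"z": -6,"rx": 0,"ry": 0.6,"rz": 0,"jaw": 0},{"x": -2,"y": 0,"z": -7,"rx": 0,"ry": 0.6,"rz": 0,"jaw": 0},{"x": -2,"y": 0,"z": -7,"rx": 0,"ry": 0.6,"rz": 0,"jaw": 0}]}}

```text
t: 34.2
position: [0.6376, 0.2575, 0.0845]
tool_rot: [1.122, 1.28, -1.141]
ft_force: [-3.6, -1.5, 19.5]
width: 0.001
```

Run:
```python
from h import *
o=r.get_obs();f=r.grab_frame("wrist");save(f,"w31");c=cam(f,o)
print(o["t"],o["position"],turn(o,6.5),o["ft_force"],o["wrist_torque"])
f=r.grab_frame("scene");save(f,"s31",(280,230,400,320),6)
```

```text
34.2 [0.63763168 0.25754072 0.08453346] [-0.32 -1.3   0.23] [-3.61842489 -1.45192868 19.45216738] [-0.4138515   0.81803537 -0.03868626]
```

View pics/w31.png

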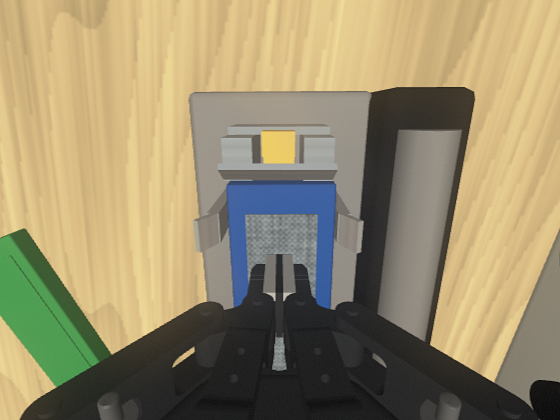

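View pics/s31.png

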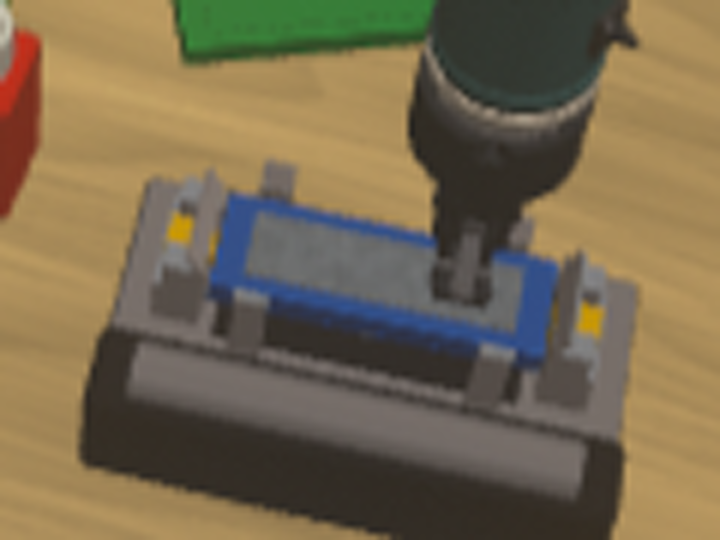

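Run:
```python
import cv2
im=cv2.imread("pics/w2.png")
a=cv2.resize(im[40:85,235:305],None,fx=8,fy=8,interpolation=cv2.INTER_CUBIC)
b=cv2.resize(im[195:240,245:315],None,fx=8,fy=8,interpolation=cv2.INTER_CUBIC)
import numpy as np
cv2.imwrite("pics/noses.png",np.vstack([a,b])[:600])
im=cv2.imread("pics/w23.png")
```

```text
(no output)
```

View pics/noses.png

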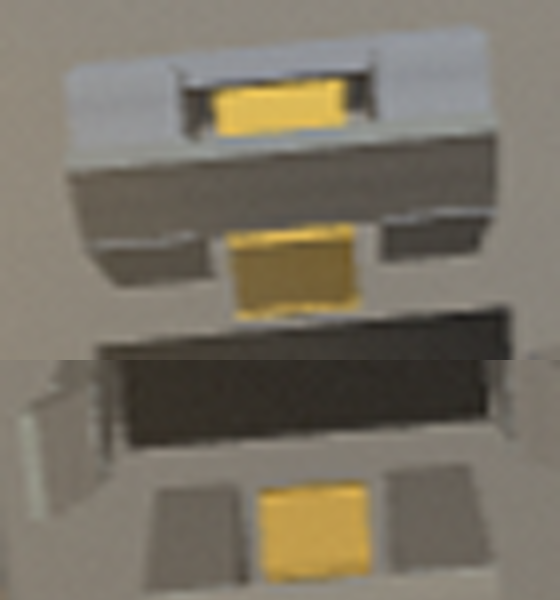

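Run:
```python
from h import *
f=r.grab_frame("wrist")
M=np.array([[0.003,1,.026],[.002,.026,-1],[-1,.003,-.001]]);W=np.eye(4);W[:3,:3]=M;W[:3,3]=[.64223064,.18759157,.27635723]
T=W@np.array(f["tool_from_camera"]);c=(T,210/np.tan(np.radians(f["fov_y"])/2),f["cx"],f["cy"])
a=np.radians(6.5);Rm=np.array([[np.cos(a),-np.sin(a),0],[np.sin(a),np.cos(a),0],[0,0,1]])
def q(n,p,z,off,ox,oy):
    u=(p[0]/8+ox-.4,p[1]/8+oy-.4);print(n,z,((Rm.T@(ray(c,u,z)-[.6395,.2275,0]))[:2]*1000).round(1))
for y in (228,245): q("+y top strip",(292,y),.08,0,235,40)
for y in (303,318): 
  for z in (.068,.066): q("+y bottom strip",(292,y),z,0,235,40)
q("+y tower inner flare bottom",(450,215),.086,0,235,40);q("+y tower inner bottom",(450,258),.038,0,235,40);q("flare top",(450,140),.097,0,235,40)
for y in (485-360,492-360,575-360,583-360):
  for z in (.068,.08): q("-y nose %d"%y,(315,y),z,0,245,195)
```

```text
+y top strip 0.08 [ 1.2 79.6]
+y top strip 0.08 [ 1.  77.6]
+y bottom strip 0.068 [ 0.2 71.9]
+y bottom strip 0.066 [ 0.2 72. ]
+y bottom strip 0.068 [ 0.1 70. ]
+y bottom strip 0.066 [ 0.  70.2]
+y tower inner flare bottom 0.086 [21.1 78.7]
+y tower inner bottom 0.038 [23.  78.4]
flare top 0.097 [21.1 85.6]
-y nose 125 0.068 [  1.5 -78. ]
-y nose 125 0.08 [  1.6 -73.9]
-y nose 132 0.068 [  1.4 -79.1]
-y nose 132 0.08 [  1.5 -75. ]
-y nose 215 0.068 [  0.3 -92.6]
-y nose 215 0.08 [  0.4 -88. ]
-y nose 223 0.068 [  0.2 -93.9]
-y nose 223 0.08 [  0.3 -89.3]
```

Run:
```python
import cv2
im=cv2.imread("pics/w31.png")
cv2.imwrite("pics/w31z.png",cv2.resize(im[115:225,195:365],None,fx=4.6,fy=4.6,interpolation=cv2.INTER_CUBIC))
im=cv2.imread("pics/w30.png")
cv2.imwrite("pics/w30z.png",cv2.resize(im[115:225,200:360],None,fx=4.6,fy=4.6,interpolation=cv2.INTER_CUBIC))
```

```text
(no output)
```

View pics/w31z.png

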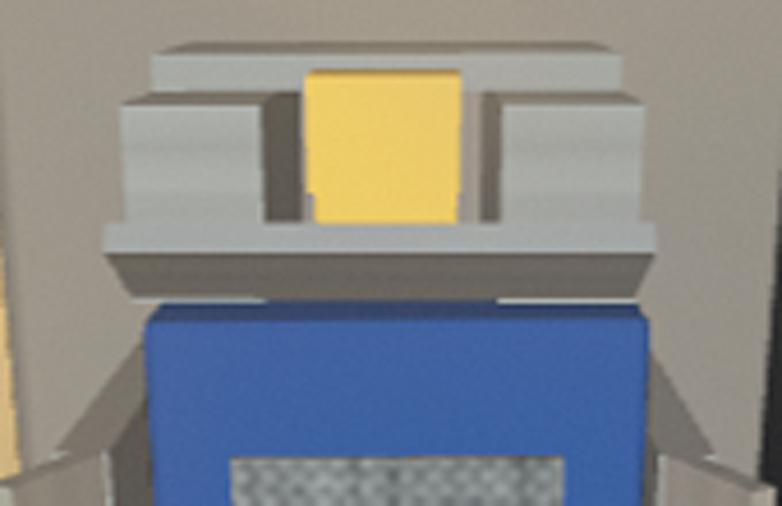

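View pics/w30z.png

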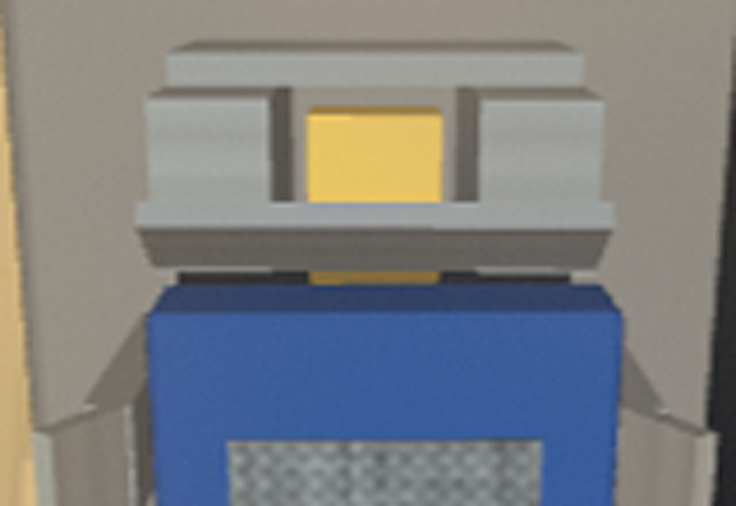

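Request:
{"op": "arm_command", "data": {"motion": [{"x": 0,"y": 0,"z": 4,"rx": 0,"ry": 0,"rz": 0,"jaw": 0},{"x": 0,"y": 0,"z": 7,"rx": 0,"ry": -0.3,"rz": 0,"jaw": 0},{"x": 0.5,"y": -4,"z": 7,"rx": 0,"ry": -0.5,"rz": 0,"jaw": 0},{"x": 1,"y": -8,"z": 0,"rx": -0.1,"ry": -0.5,"rz": 0.1,"jaw": 0},{"x": 1,"y": -8,"z": 0,"rx": -0.1,"ry": 0,"rz": 0.1,"jaw": 0},{"x": 1,"y": -8,"z": 0,"rx": -0.1,"ry": 0,"rz": 0,"jaw": 0},{"x": 0,"y": -4,"z": 0,"rx": 0,"ry": 0,"rz": 0,"jaw": 0},{"x": 0,"y": 0,"z": 0,"rx": 0,"ry": 0,"rz": 0,"jaw": 0}]}}

```text
t: 35.15
position: [0.6401, 0.2206, 0.1017]
tool_rot: [1.124, 1.261, -1.13]
ft_force: [-1.5, 0.5, 0.5]
width: 0.001
```

Run:
```python
from h import *
o=r.get_obs()
print(o["t"],o["position"],turn(o,6.5),o["ft_force"])
```

```text
35.15 [0.64005974 0.2206287  0.10168775] [ 0.11 -0.16  0.12] [-1.47691157  0.51424514  0.51188364]
```

Request:
{"op": "arm_command", "data": {"motion": [{"x": 0.5,"y": 0,"z": -5,"rx": 0,"ry": 0,"rz": 0,"jaw": 0},{"x": 0,"y": 0,"z": -6,"rx": 0,"ry": 0.1,"rz": 0,"jaw": 0},{"x": -1,"y": -1,"z": -6,"rx": 0,"ry": 0.3,"rz": 0,"jaw": 0},{"x": -8,"y": -2,"z": -6,"rx": 0,"ry": 0.5,"rz": 0,"jaw": 0},{"x": 6,"y": 0,"z": -6,"rx": 0,"ry": 0,"rz": 0,"jaw": 0},{"x": -9,"y": -2,"z": -7,"rx": 0,"ry": 0.6,"rz": 0,"jaw": 0},{"x": 6,"y": 0,"z": -7,"rx": 0,"ry": 0,"rz": 0,"jaw": 0},{"x": -9,"y": -2,"z": -7,"rx": 0,"ry": 0.6,"rz": 0,"jaw": 0}]}}

```text
t: 35.95
position: [0.6451, 0.2217, 0.0799]
tool_rot: [1.146, 1.257, -1.102]
ft_force: [8.4, 1.1, 13.6]
width: 0.002
```

Run:
```python
from h import *
o=r.get_obs();f=r.grab_frame("wrist");save(f,"w33",(180,30,400,330),2)
print(o["t"],o["position"],turn(o,6.5),o["ft_force"],o["wrist_torque"])
```

```text
35.95 [0.64508914 0.22174626 0.07989107] [-0.99  1.16 -0.05] [ 8.39596499  1.14889446 13.5726442 ] [ 0.09942455 -1.46071246  0.01451177]
```

View pics/w33.png

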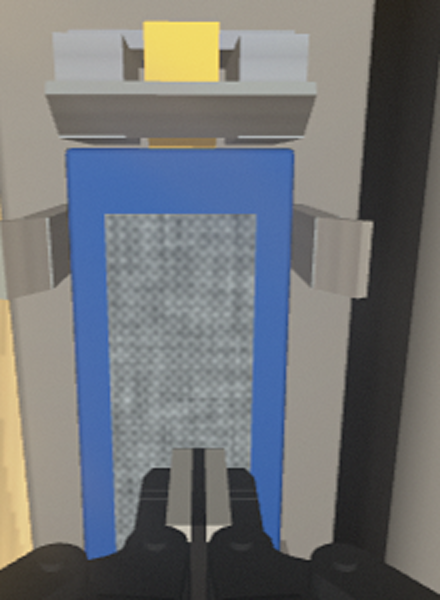

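Request:
{"op": "arm_command", "data": {"motion": [{"x": -3,"y": 0,"z": -6,"rx": 0,"ry": 0.5,"rz": 0,"jaw": 0},{"x": -2,"y": 0,"z": -6,"rx": -0.2,"ry": 0.5,"rz": 0,"jaw": 0},{"x": -2,"y": 0,"z": -6,"rx": -0.2,"ry": 0.5,"rz": 0,"jaw": 0},{"x": 4,"y": 0,"z": -6,"rx": -0.2,"ry": 0,"rz": 0,"jaw": 0},{"x": -8,"y": 0,"z": -6,"rx": 0,"ry": 0.5,"rz": 0,"jaw": 0},{"x": 4,"y": 0,"z": -6,"rx": 0,"ry": 0,"rz": 0,"jaw": 0},{"x": -8,"y": 0,"z": -6,"rx": 0,"ry": 0.5,"rz": 0,"jaw": 0},{"x": -2,"y": 0,"z": -5,"rx": 0,"ry": 0.3,"rz": 0,"jaw": 0}]}}

```text
t: 36.8
position: [0.6471, 0.2237, 0.0621]
tool_rot: [1.145, 1.247, -1.097]
ft_force: [-6.7, -3.2, 14.7]
width: 0.003
```

Run:
```python
from h import *
o=r.get_obs();f=r.grab_frame("wrist");save(f,"w34",(180,30,400,330),2)
print(o["t"],o["position"],turn(o,6.5),o["ft_force"],o["wrist_torque"])
```

```text
36.8 [0.64713466 0.22369238 0.06208652] [-0.67  1.69 -0.16] [-6.71298852 -3.21481927 14.68026441] [-0.51247017  1.26571858  0.03614342]
```

View pics/w34.png

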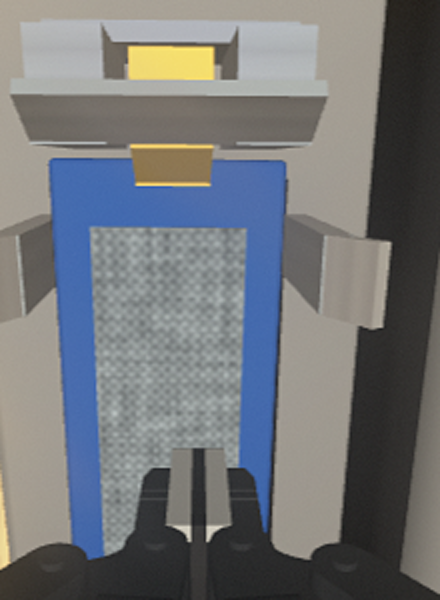

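Request:
{"op": "arm_command", "data": {"motion": [{"x": 0,"y": 0,"z": 3,"rx": 0,"ry": 0,"rz": 0,"jaw": 0},{"x": 0,"y": 0,"z": 8,"rx": -0.2,"ry": 0.4,"rz": 0,"jaw": 0},{"x": 0,"y": 0,"z": 15,"rx": -0.2,"ry": 0.5,"rz": 0,"jaw": 0},{"x": 0,"y": 0,"z": 20,"rx": 0,"ry": 0.5,"rz": 0,"jaw": 0},{"x": -3,"y": 0,"z": 25,"rx": 0,"ry": 0,"rz": 0,"jaw": 0},{"x": -5,"y": -5,"z": 25,"rx": 0,"ry": 0,"rz": 0,"jaw": 0},{"x": -5,"y": -15,"z": 20,"rx": 0,"ry": 0,"rz": 0,"jaw": 0},{"x": 0,"y": -10,"z": 10,"rx": 0,"ry": 0,"rz": 0,"jaw": 0}]}}

```text
t: 37.65
position: [0.6306, 0.1962, 0.1872]
tool_rot: [1.118, 1.272, -1.123]
ft_force: [-0.1, -0.3, 0.6]
width: 0.002
```

Run:
```python
from h import *
o=r.get_obs();f=r.grab_frame("wrist");save(f,"w35",(160,30,460,330),2)
print(o["t"],o["position"],turn(o,6.5),o["ft_force"])
f=r.grab_frame("scene");save(f,"s35",(280,230,400,320),6)
f=r.grab_frame("top");save(f,"t35")
```

```text
37.65 [0.63063257 0.1962243  0.18723403] [-0.17 -0.44 -0.5 ] [-0.09159396 -0.34771991  0.61366448]
```

View pics/w35.png

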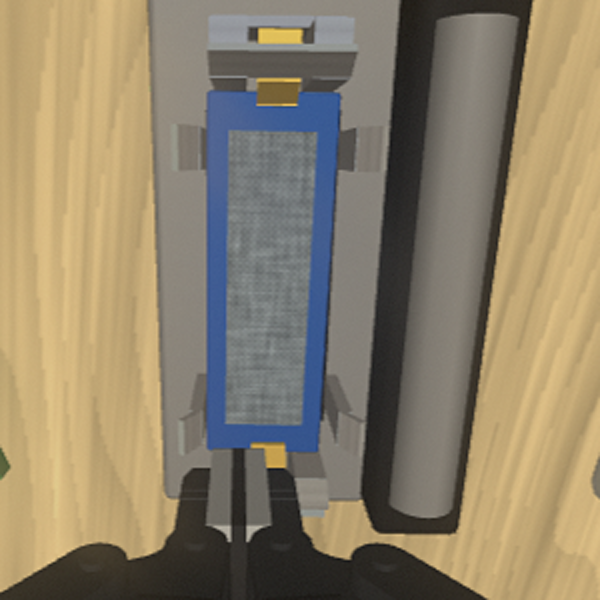

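View pics/s35.png

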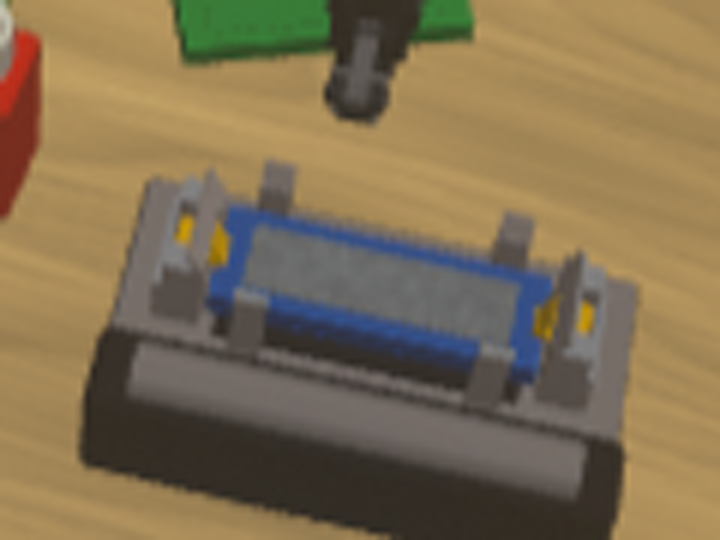

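View pics/t35.png

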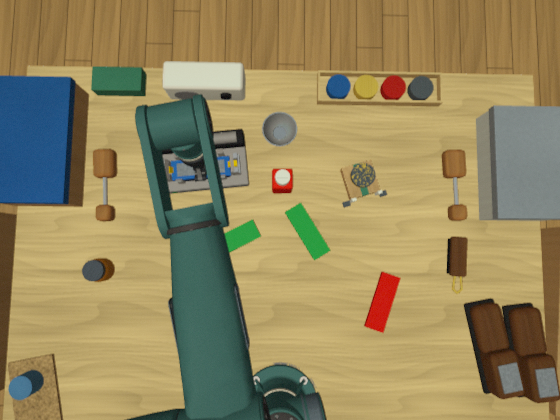

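Request:
{"op": "arm_command", "data": {"motion": [{"x": -5,"y": -10,"z": 10,"rx": 0,"ry": 0,"rz": 0,"jaw": 0},{"x": -5,"y": -15,"z": 10,"rx": 0,"ry": 0,"rz": 0,"jaw": 0},{"x": -5,"y": -15,"z": 10,"rx": 0,"ry": 0,"rz": 0,"jaw": 0},{"x": 0,"y": -15,"z": 5,"rx": 0,"ry": 0,"rz": 0,"jaw": 0},{"x": 0,"y": -10,"z": 0,"rx": 0,"ry": 0,"rz": 0,"jaw": 0},{"x": 0,"y": 0,"z": 0,"rx": 0,"ry": 0,"rz": 0,"jaw": 0},{"x": 0,"y": 0,"z": 0,"rx": 0,"ry": 0,"rz": 0,"jaw": 0},{"x": 0,"y": 0,"z": 0,"rx": 0,"ry": 0,"rz": 0,"jaw": 0}]}}

```text
t: 38.6
position: [0.6127, 0.1246, 0.2178]
tool_rot: [1.115, 1.278, -1.132]
ft_force: [-0.7, 0.7, 0.6]
width: 0.002
```

Run:
```python
from h import *
o=r.get_obs();f=r.grab_frame("wrist");save(f,"w36",(190,10,400,260),2.4);c=cam(f,o)
print(o["t"],o["position"],turn(o,6.5))
f=r.grab_frame("top");save(f,"t36",(320,140,420,240),6)
```

```text
38.6 [0.61269801 0.12463625 0.21779752] [-0.1  -1.01 -0.33]
```

View pics/w36.png

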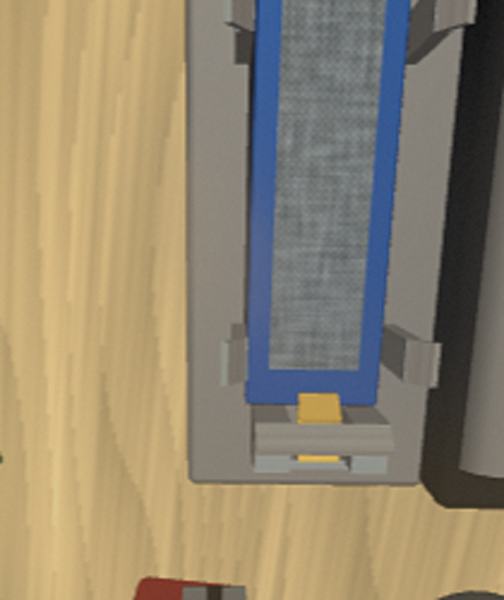

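View pics/t36.png

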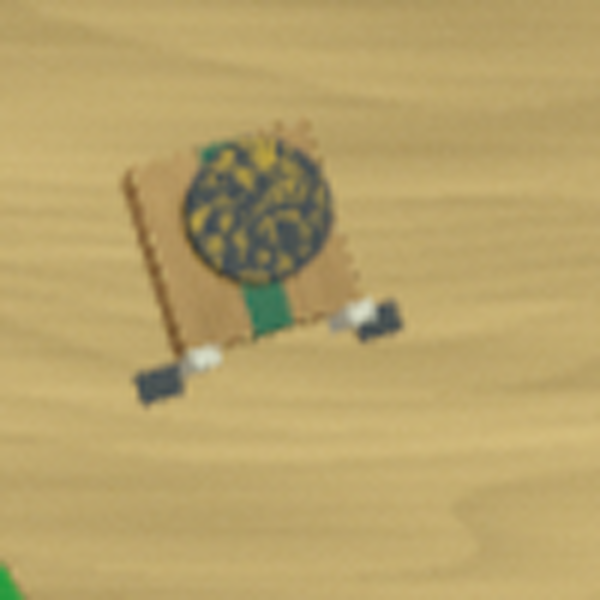

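Both yellow noses lie over the cassette ends, and the stack is standing in place. The arm is clear, so I'm handing the job in.

```bash
python3 -c "
from plant import r
print(r.sign_off())"
```

```text
the job is handed in; nothing more can be done
None
```

The blue cassette is latched on the shoe-shine machine, and the job was handed in at about 39 s of the 64 s allowed.

**What I did:** I drew the cassette out 123 mm between the uprights and the carton dropped flat in place. I then regrasped the cassette at its centre, set it on the raised stage between the guides, and pushed it down with closed fingers until it latched.

**Final checks:**
- The wrist picture of the machine's -y end, and the wrist and scene pictures before it for the +y end, show the yellow noses lying over the cassette.
- The top view shows the tin still on the carton, and the carton flat on the table behind the uprights. The other things appear undisturbed.
- The arm was clear of everything, with the TCP at a height of 0.218 m and almost no force on it.

**What went wrong or disagreed:**
- **Stuck push:** The first pushes, once while gripping and three times with closed fingers, stuck at about 12 mm of pad travel with up to 26 N. That is more than the stated spring and latch forces. A side-to-side wiggle under the same push freed it, so I think the latch slopes were binding by friction. The last push ended at a cassette top height of 62 mm.
- **Machine position:** The early wrist picture put the machine about 4 mm off in y compared with the other cameras. I corrected this by measuring the gap to the end tower before lowering the cassette.
- **Not read directly:** I judged the latching from pictures only and did not read the pad and latch travel as numbers.

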